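# Snap the specimen case shut and show its label to the reader

## Robot

A 7-joint arm with a two-finger parallel gripper is mounted at the origin on a cart in front of the work surface, level with it; the furniture and walls round the work are solid. World frame = base frame: x ahead of the robot, y to its left, z up, the work surface at z = 0. Lengths are in m, angles in rad, forces in N, time in s.
With the tool pointing down it reaches from about 0.35 to 0.9 m from the base axis. Payload 7.2 kg.
Tool frame: the origin (TCP) lies on the centre line of the jaws, within the pads' length; the fingertips stand bot.tips_ahead ahead of it and the grasp point (between the pads) lies 6 mm ahead of it (bot.tips_ahead is the distance from the TCP to the fingertips, in m); z points along the fingers, y is the direction in which the jaws open and shut (so a half turn about z gives the same grasp; the last joint's range is limited). The gripper opens to 85 mm and grips with 20 to 120 N. Pads are 22 mm wide; open, the fingers measure 114 mm over their backs; the gripper's body (76 mm by 85 mm) begins 54 mm behind the grasp point. The pads swing forward as they close: fully open they stand 13 mm farther back than shut.
Start: joints at [-1.182, 0.411, -0.013, 1.596, 0.006, 1.134, -0.082], TCP at [0.276, 0.561, 0.256] pointing down, gripper open.
Joint ranges: [-2.95, 2.95], [-0.29, 1.99], [-1.47, 1.44], [0.14, 2.54], [-1.03, 4.17], [0.13, 1.85], [-2.86, 2.86]. Speed limits (rad/s): [2.39, 2.39, 3.01, 3.01, 3.14, 3.14, 3.14].

## Interface

Orientations are given as a 3x3 rotation matrix whose columns are the frame's x, y, z axes.
In Python, from station import bot, eyes gives the robot as it stands.
- The arm moves only by the tool send_rows, never from a script. Its arguments are lists of equal length, an entry for each row: "slide": the shift along the tool's x, y, z scaled (see below), a list of three; "yaw": the turn about the tool's z scaled (see below); "claw": the opening, from -1 (shut) to 1 (fully open). A call has 1 to 5 rows; each row is the pose to reach, as a shift and turn from the pose commanded when the call began, along the tool's axes at that moment; what a row does not reach only later rows make up. The controller multiplies each number of a shift by 0.12 m and each number of a turn by 90 degrees. A row lasts 1/12 s, in which the tool goes at most 41.7 mm and 7.16 degrees, less where a joint would pass 70% of its speed; a pose out of reach is approached as far as the arm can. A call with a number of a shift or a turn outside -1 to 1 is refused whole. A call with a gripper value outside its range is refused whole. The fingers move at their own pace and stop on an object; the grip force is fixed at half the most. Time passes only in rows, so rows that repeat a pose let the fingers close. It gives the time, the measured TCP pose, the force and the opening at its end, in the units of the state.
- bot.sense(): the state, without advancing time (a new reading comes with each control period).
- eyes.camera(name): name is "side" or "top"; returns a dict with "pixels" (400x640x3 uint8, red, green, blue), "fx", "fy", "cx", "cy" (pixels), "R" (3x3) and "t" (3): a world point X has camera coordinates R X + t. Camera axes: x right, y down, z forward; pixel columns grow to the right and rows downward; lengths in m; the calibration is good to about 2 mm. A picture is of the moment at which its call begins. There is no depth.
- bot.finish_job(): hands the job in, once; it reports no verdict.
The state is a dict: "t": time; "q": joint angles; "qvel": joint speeds; "joint_torque": joint torques, N m; "ee_pos": TCP position; "ee_rot": TCP orientation; "wrist_force": force on the tool from outside, world axes, zero at the start; "moment": the same for the moment, N m; "opening": finger opening in m.
Only numpy, scipy, OpenCV 4.12 (cv2) and the standard library are available. Lean on these libraries where they do the work, as an engineer would, in place of code of your own. Each camera call takes 0.05 s, during which the arm holds its last target.

## Task

The long specimen case sits in its cradle with both its covers up: press each cover down until its catch snaps and holds it shut, while the case stays in the cradle. Then lift the case out and hold it in the air in front of the label reader: the label end straight towards the lens, centred on it and square to it, about 10 cm from the lens, with the covers on top and the case not rolled to either side. Finish still holding it there, steady in the gripper and carried by nothing else. Do not touch the reader, and leave the other things on the table where they are.

Things in the scene. Friction and masses are not known exactly. Their poses are not given: they have to be found in the camera images.
- specimen_case: specimen case: loose white plastic box, 120 (x) x 44 (y) x 36 mm high, 0.15 kg. Origin: centre of its underside; x towards the label end, z out of the top. A solid bridge across the middle, |x| < 14 mm, is the grip: 44 mm wide in y, flat-sided to the underside. Either side of it is a well with a hinged cover; a spring catch 12 mm wide stands at each end, |x| = 58 to 64, up to z = 38 mm
- case_label (a point): middle of the label, white paper with black bars, 34 x 20 mm, on the case's +x end face: x = 60.5, y = 0, z = 16 mm in the case frame, with the case's axes (x straight out of the label)
- cover_label (a joint): cover over the well at the label end, 40 long x 39 mm wide, hinged to the bridge at x = +16, z = 33.5 mm of the case. Angle in rad: 0 = shut, grows as the free outer end rises, 1.2 at most; stays anywhere by light friction. It meets its catch at about 0.12, snaps past it under some 5 N on the thumb pad, and is then held below 0.04
- cover_plain (a joint): the same for the cover at the other end of the case, hinged at x = -16 mm
- pad_label (a point): middle of the top of the raised thumb pad (18 x 22 mm) on the label-end cover, 27 mm from the hinge; at x = +43, z = 39.5 mm in the case frame when shut. z points out of the cover's top
- pad_plain (a point): the same on the other cover; at x = -43, z = 39.5 mm in the case frame when shut
- cradle: aluminium plate 150 (x) x 84 (y) x 6 mm fixed to the table, with low grey cheeks (top 17 mm above the table) round the corners and ends of the case, 2 mm clear; none along the long sides at |x| < 40 mm. Origin: centre of its underside on the table; axes as the case's at the start; the case rests at z = 6 mm
- reader: label reader at the back: grey base 130 x 110 mm, post and fork, 284 mm high, fixed. Origin at table height, 60 mm in front of its head's tilt axis, which is at x = 60, z = 270 mm; it faces along its -x. The head, 62 x 52 x 44 mm, looks forward and down at a tilt that differs each time, and turns if pushed
- reader_lens (a point): middle of the reader's lens, 62.5 mm ahead of the tilt axis. x points out of the lens along its line of sight (forward and 10 to 35 degrees down), y level, z up and square to the line of sight
- small_case: bystander: a shorter white case with one lid, shut, 72 x 44 x 32 mm; origin at the centre of its underside
- plaster_roll: bystander: a white roll of surgical tape lying flat, 41 mm across, 25 mm high; origin at its underside's centre
- tape_roll: bystander: a roll of clear tape lying flat, 46 mm across, 19 mm high; origin at its underside's centre
- marker: bystander: a black marker pen lying along its y axis, 14 x 136 x 16 mm; origin at its underside's centre
- pen_blue: bystander: a blue and white pen lying along its y axis, 10 x 145 x 11 mm; origin at its underside's centre
Mind the look-alikes: they are no part of the job. Leave any turquoise look-alike of the specimen_case alone.

How it is judged:
On the way, in this order (a step that is already met when the one before it is completed fails the run):
1. both covers are held shut by their catches while the case sits in its cradle (value of joint each of cover_label, cover_plain below 0.07 rad and z of specimen_case in the frame of cradle below 0.016 m and horizontal distance between specimen_case and cradle below 0.012 m), for 0.2 s.
2. the case is lifted out of the cradle by the gripper, covers shut (value of joint each of cover_label, cover_plain below 0.07 rad and height (world z) of specimen_case above 0.06 m and contact force between the fingers and specimen_case above 1 N), for 0.2 s.
At the end, for the whole second after the job is handed in: Both covers shut (< 0.07 rad); case held by the gripper, > 60 mm up, touching neither cradle nor reader; label 70-130 mm out along the line of sight, within 20 mm of it each way; label end square to the lens and case unrolled within 0.18 rad, covers up; at rest (< 0.02 m/s) (value of joint each of cover_label, cover_plain below 0.07 rad and x of case_label in the frame of reader_lens between 0.07 and 0.13 m and y of case_label in the frame of reader_lens between -0.02 and 0.02 m and z of case_label in the frame of reader_lens between -0.02 and 0.02 m and x of specimen_case in the frame of reader_lens above 0.12 m and angle between the x axis of specimen_case and the x axis of reader_lens, either way round below 0.18 rad and angle between the y axis of specimen_case and the y axis of reader_lens, either way round below 0.18 rad and angle between specimen_case's own z axis and vertical below 1 rad and height (world z) of specimen_case above 0.06 m and contact force between the fingers and specimen_case above 2 N and contact force between specimen_case and reader below 0.1 N and contact force between specimen_case and cradle below 0.1 N and linear speed of specimen_case below 0.02 m/s and angular speed of specimen_case below 0.15 rad/s); the arm keeps its last pose, push and grip.
It fails at once if the reader is touched or its lens moved (distance of reader_lens from where it was at the start of the episode above 0.008 m or contact force between any of the arm, the fingers, specimen_case and reader above 0.5 N).
It fails at once if another thing on the table is pushed away (more than 20 mm) (distance of any of small_case, plaster_roll, marker, tape_roll, pen_blue from where it was at the start of the episode above 0.02 m).
It also fails if it takes over 54 s, if anything falls off the work surface, if the arm or the gripper's body presses on something with over 40 N, if the wrist force passes 120 N, or if a joint passes its speed limit or range.

## Working session

There is one attempt and no reset: what is moved stays moved. The work goes in short steps, Python scripts to look and compute and a tool call to move; the robot and the scene stay as the last step left them, time stands still between calls to the robot, and variables do not carry over. Pictures are saved under pics/ and viewed, and the job is handed in when it is done.

Besides the shell and the picture viewer there is one more tool, called after "Call:" by a JSON object that holds its "fn" and its "kwargs", one argument or row to a line. send_rows: Moves the arm, as the interface text tells. Shifts and turns lie within -1 to 1; 1 stands for 0.12 m of shift or 90 degrees of turn. Its arguments: {"type":"object","properties":{"slide":{"type":"array","items":{"type":"array","items":{"type":"number","minimum":-1,"maximum":1}}},"yaw":{"type":"array","items":{"type":"number","minimum":-1,"maximum":1}},"claw":{"type":"array","items":{"type":"number"}}},"required":["slide","yaw","claw"]}

```bash
ls; mkdir -p pics; python3 - <<'E'
from station import bot, eyes
import cv2
s=bot.sense(); print({k:(v.tolist() if hasattr(v,'tolist') else v) for k,v in s.items()}, bot.tips_ahead)
for n in("side","top"):
    c=eyes.camera(n); cv2.imwrite(f"pics/{n}0.png",c["pixels"][:,:,::-1]); print(n,c["fx"],c["fy"],c["cx"],c["cy"],c["R"],c["t"])
E
```

```text
pics
{'t': 0.0, 'q': [-1.1822140485179597, 0.4118917475607723, -0.012752198876917612, 1.5970485469202769, 0.005604835583117922, 1.1342929107391104, -0.08221533748213129], 'qvel': [0.0010282380667171944, -0.0013471171104521298, -2.6452245409305626e-05, 0.0003655069037429765, -0.0015785310410711178, -0.00038624352004440563, -0.0001567442628543786], 'joint_torque': [-0.0007750068107270636, -60.062928199768066, 0.6817484088242054, -29.941672682762146, 0.013875302975066006, 0.010936669714283198, 2.76992415138011e-05], 'ee_pos': [0.2754778921762582, 0.5605055715150681, 0.25545605939907123], 'ee_rot': [[-0.8974976478411713, 0.4410188140812792, -0.0006146103700791772], [0.44101923050022895, 0.897496429184656, -0.001482541661302754], [-0.00010221815280785514, -0.0016016326463154553, -0.9999987121613286]], 'wrist_force': [-0.17491234866856797, 0.6279923500858698, -0.14436390648633304], 'moment': [0.03397255472690796, -0.018277072622326487, -0.00040610673493931556], 'opening': 0.08544585042257304} 0.025
side 510.0350319739127 510.0350319739127 314.0696673221756 209.73953925715963 [[-0.99860768 -0.05054892  0.01508345]
 [-0.0431153   0.61736938 -0.78549101]
 [ 0.03039366 -0.78504768 -0.61868923]] [0.53659207 0.19179156 1.63373002]
top 367.76757529888096 367.76757529888096 322.14644157330423 208.51311449017368 [[-4.50511941e-02 -9.98984578e-01  4.51452730e-04]
 [-9.73554850e-01  4.38030648e-02 -2.24214730e-01]
 [ 2.23967282e-01 -1.05406553e-02 -9.74539661e-01]] [-0.0171251   0.58926172  1.37424771]
```

View pics/side0.png

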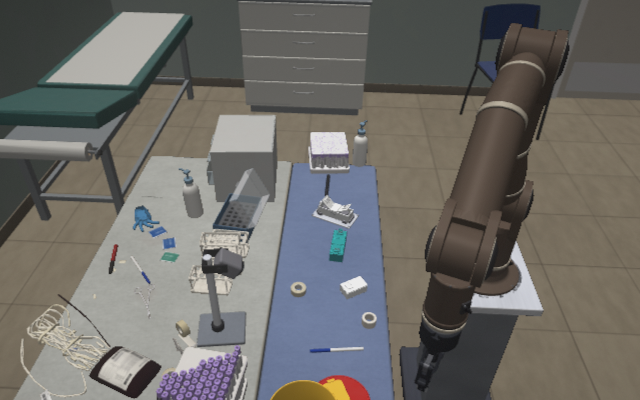

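View pics/top0.png

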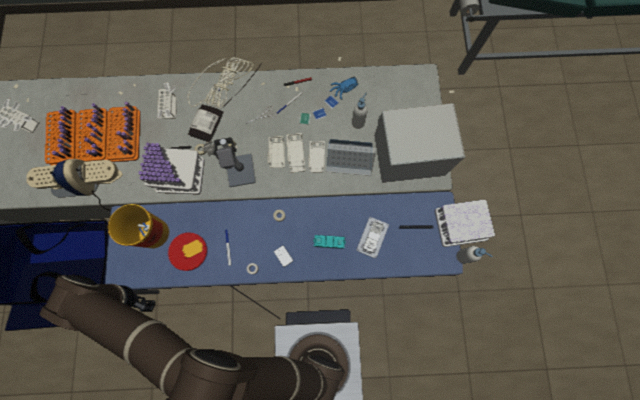

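```bash
python3 - <<'E'
import cv2
s=cv2.imread("pics/side0.png");t=cv2.imread("pics/top0.png")
def cr(im,x0,y0,w,h,f,n): cv2.imwrite(n,cv2.resize(im[y0:y0+h,x0:x0+w],None,fx=f,fy=f,interpolation=cv2.INTER_CUBIC))
cr(s,300,185,75,55,10,"pics/c_side.png");cr(t,340,205,70,60,10,"pics/c_top.png")
cr(s,170,240,100,110,5,"pics/r_side.png");cr(t,185,125,90,70,8,"pics/r_top.png")
E
```

```text
(no output)
```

View pics/c_side.png

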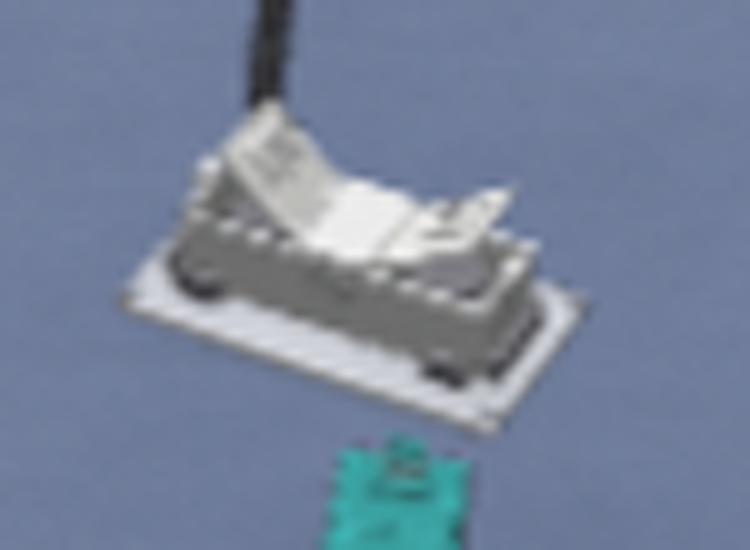

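View pics/c_top.png

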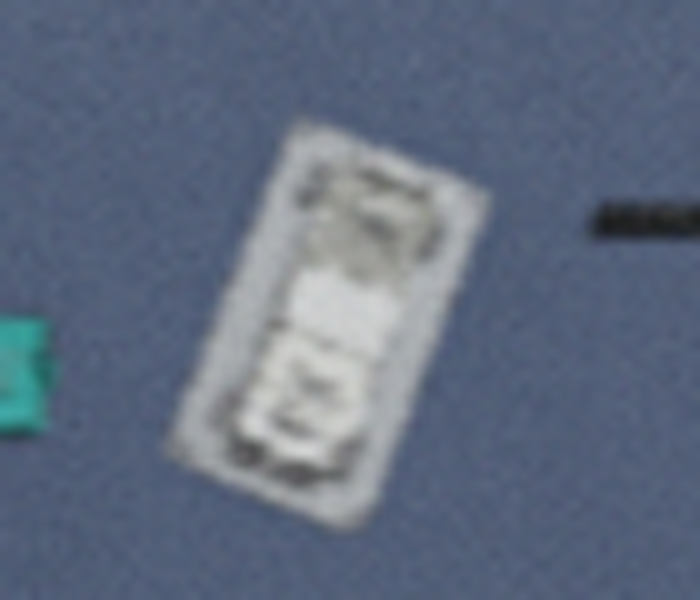

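View pics/r_side.png

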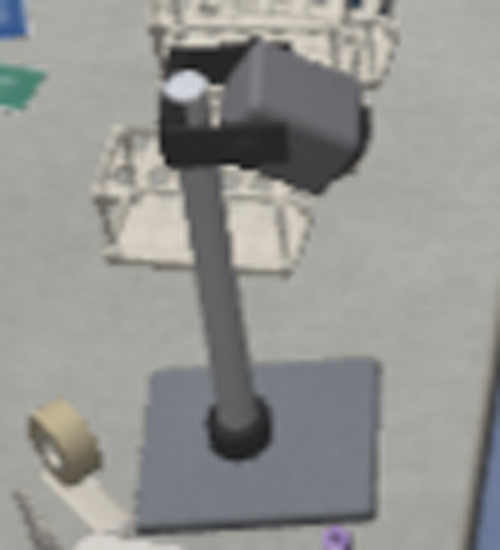

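View pics/r_top.png

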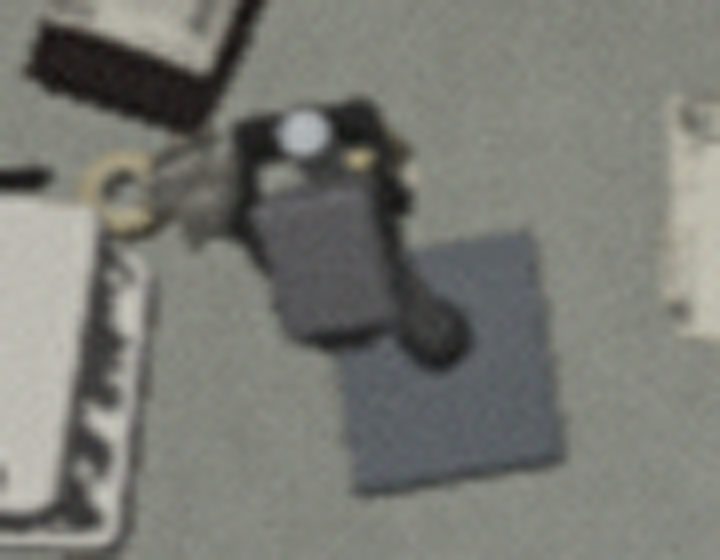

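```bash
cat > h.py <<'E'
import numpy as np, cv2
from station import bot, eyes
def grab(n,k=6):
    c=None;a=[]
    for _ in range(k):
        c=eyes.camera(n); a.append(c["pixels"].astype(float))
    c=dict(c); c["pixels"]=np.mean(a,0).astype(np.uint8); return c
def save(c,fn,box,f):
    x0,y0,w,h=box
    cv2.imwrite(fn,cv2.resize(c["pixels"][y0:y0+h,x0:x0+w,::-1],None,fx=f,fy=f,interpolation=cv2.INTER_CUBIC))
def proj(c,X):
    p=np.asarray(X)@np.asarray(c["R"]).T+np.asarray(c["t"]); return np.stack([c["fx"]*p[...,0]/p[...,2]+c["cx"],c["fy"]*p[...,1]/p[...,2]+c["cy"]],-1)
def ray(c,u,v):
    R=np.asarray(c["R"]);t=np.asarray(c["t"]);d=R.T@np.array([(u-c["cx"])/c["fx"],(v-c["cy"])/c["fy"],1]); return -R.T@t,d
def plane(c,u,v,z):
    o,d=ray(c,u,v); return o+d*(z-o[2])/d[2]
def tri(c1,p1,c2,p2):
    o1,d1=ray(c1,*p1);o2,d2=ray(c2,*p2)
    s=np.linalg.lstsq(np.stack([d1,-d2],1),o2-o1,rcond=None)[0]; a=o1+s[0]*d1;b=o2+s[1]*d2
    return (a+b)/2,np.linalg.norm(a-b)
E
python3 - <<'E'
from h import *
import pickle
C={n:grab(n) for n in("side","top")}; pickle.dump(C,open("C.pkl","wb"))
save(C["side"],"pics/a1.png",(308,188,55,42),14);save(C["top"],"pics/a2.png",(352,212,42,50),12)
save(C["side"],"pics/a3.png",(200,235,50,40),15);save(C["top"],"pics/a4.png",(205,130,60,60),10)
E
```

```text
(no output)
```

View pics/a1.png

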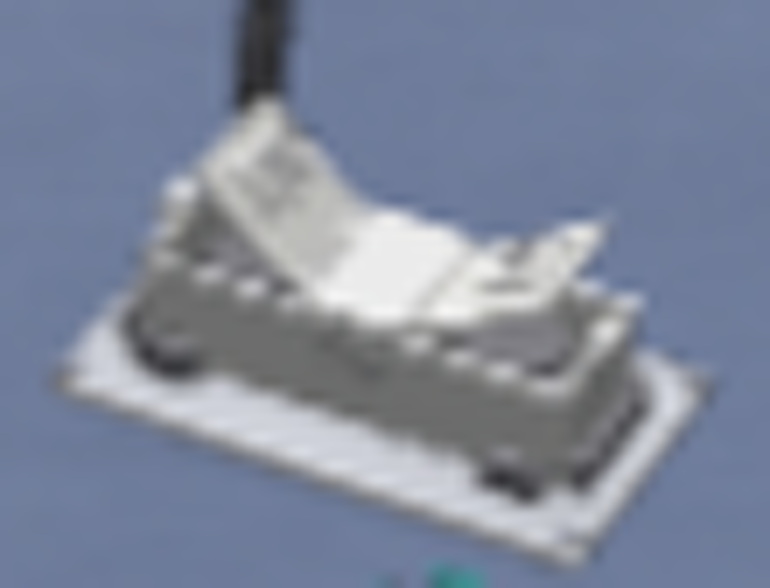

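View pics/a2.png

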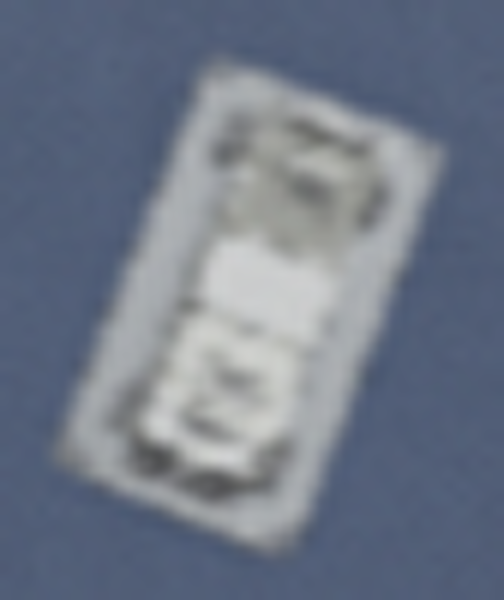

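View pics/a3.png

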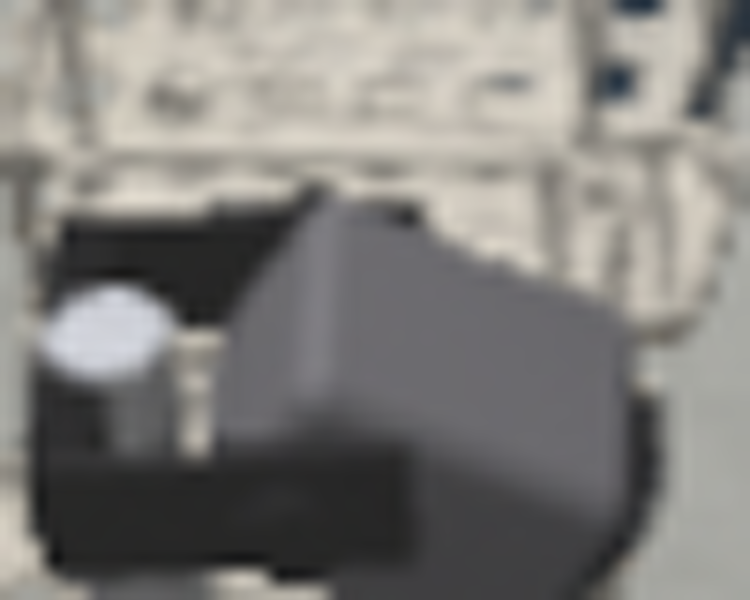

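View pics/a4.png

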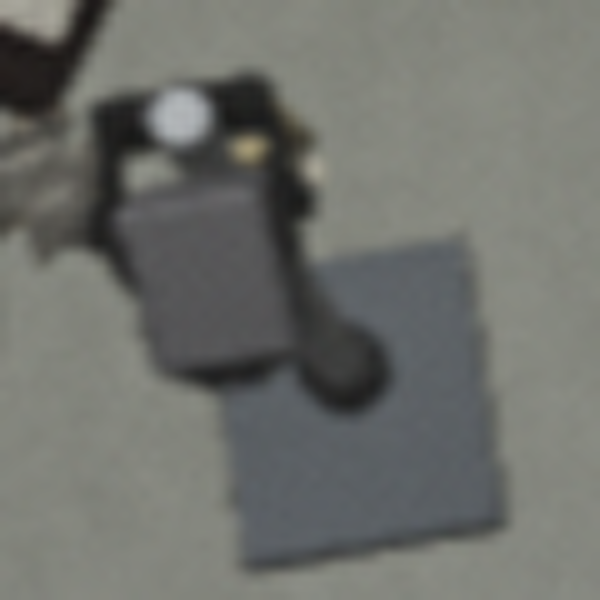

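```bash
python3 - <<'E'
from h import *
import pickle
C=pickle.load(open("C.pkl","rb"));S,T=C["side"],C["top"]
for c in(S,T): print("cam",-np.array(c["R"]).T@c["t"])
# cradle corners
st=lambda p:(308+p[0]/14-.46,188+p[1]/14-.46); tt=lambda p:(352+p[0]/12-.46,212+p[1]/12-.46)
for nm,c,f,ps in (("top",T,tt,[(212,55),(445,148),(283,555),(55,455)]),("side",S,st,[(60,385),(575,562),(712,375)])):
    P=np.array([plane(c,*f(p),.005) for p in ps]); print(nm,P[:,:2].round(4).tolist(),"len",np.linalg.norm(np.diff(P,axis=0),axis=1).round(4),"ctr",P.mean(0)[:2] if len(P)==4 else (P[0]+P[2])/2)
    v=(P[1]-P[2]) if nm=="top" else P[0]-P[1]; print("ang",np.degrees(np.arctan2(v[1],v[0])))
r=lambda p:(200+p[0]/15-.46,235+p[1]/15-.46); q=lambda p:(205+p[0]/10-.45,130+p[1]/10-.45)
H=[tri(S,r(a),T,q(b)) for a,b in [((320,195),(265,185)),((630,320),(300,350)),((620,515),(160,370)),((305,405),(120,205))]]
for h in H: print(h[0].round(4),round(h[1],4))
P=np.array([h[0] for h in H]);
for a,b in((0,1),(3,2),(0,3),(1,2)):
    v=P[b]-P[a];print(a,b,np.linalg.norm(v).round(4),"yaw",np.degrees(np.arctan2(v[1],v[0])).round(1),"pitch",np.degrees(np.arcsin(v[2]/np.linalg.norm(v))).round(1))
# base corners
B=np.array([plane(T,*q(p),.01) for p in [(465,235),(505,520),(245,570),(228,400)]]);print(B.round(4))
print("cap",tri(S,r((110,335)),T,q((182,117))))
# table near edge
g=T["pixels"][250:300,:,:]
for u in(130,200,300,420): print(u,T["pixels"][272:295,u].tolist()[::2])
E
```

```text
cam [0.49445907 1.19127387 1.15332806]
cam [ 0.26512058 -0.02843371  1.47138778]
top [[0.5617, -0.2343], [0.5262, -0.3106], [0.3922, -0.2453], [0.4286, -0.1722]] len [0.0841 0.1491 0.0817] ctr [ 0.47717585 -0.24058797]
ang -25.9549845686687
side [[0.5574, -0.2345], [0.4255, -0.1732], [0.39, -0.2503]] len [0.1454 0.0849] ctr [ 0.47369685 -0.24240722  0.005     ]
ang -24.955447546288227
[0.7625 0.2614 0.2881] 0.0022
[0.7136 0.2561 0.2576] 0.002
[0.7075 0.3041 0.2595] 0.0025
[0.7562 0.3108 0.2884] 0.0043
0 1 0.0579 yaw -173.8 pitch -31.8
3 2 0.057 yaw -172.2 pitch -30.4
0 3 0.0498 yaw 97.2 pitch 0.3
1 2 0.0485 yaw 97.2 pitch 2.3
[[0.8546 0.2449 0.01  ]
 [0.7281 0.2286 0.01  ]
 [0.7113 0.336  0.01  ]
 [0.7857 0.344  0.01  ]]
cap (array([0.79152002, 0.29163672, 0.28281288]), np.float64(0.0016408142061913329))
130 [[77, 90, 116], [77, 90, 117], [79, 92, 120], [77, 91, 116], [80, 93, 119], [77, 91, 118], [78, 92, 118], [79, 91, 117], [37, 41, 51], [9, 8, 11], [13, 12, 12], [11, 10, 12]]
200 [[81, 92, 119], [81, 94, 118], [80, 94, 119], [81, 93, 119], [80, 92, 117], [81, 94, 119], [78, 90, 112], [55, 55, 55], [97, 87, 72], [94, 86, 71], [95, 87, 71], [94, 88, 71]]
300 [[82, 95, 121], [79, 92, 117], [80, 94, 118], [81, 94, 120], [76, 84, 102], [47, 47, 47], [102, 94, 79], [98, 90, 75], [100, 92, 78], [101, 94, 79], [98, 91, 76], [103, 94, 80]]
420 [[82, 94, 120], [80, 92, 113], [59, 60, 61], [100, 92, 77], [97, 91, 76], [99, 93, 77], [98, 92, 75], [99, 91, 77], [98, 90, 75], [97, 91, 76], [90, 83, 70], [89, 82, 67]]
```

```bash
cat >> h.py <<'E'
def go(target,yaw=0):
    s=bot.sense();R=np.array(s["ee_rot"]);d=R.T@(np.array(target)-s["ee_pos"])
    print("t",round(s["t"],2),"pos",np.round(s["ee_pos"],4),"toolx yaw",np.degrees(np.arctan2(R[1,0],R[0,0])).round(2),"F",np.round(s["wrist_force"],1),"open",round(s["opening"],4),"scaled",(d/.12).round(3),"yawscaled",round(yaw/90,3))
E
python3 - <<'E'
from h import *
import pickle
C=pickle.load(open("C.pkl","rb"));S,T=C["side"],C["top"]
print("bridge top",plane(T,352+265/12-.46,212+290/12-.46,.04),plane(S,308+395/14-.46,188+265/14-.46,.04))
for u,v in((130,288.5),(200,286.5),(300,281.5),(420,276)): print(plane(T,u,v,0).round(4))
go([.4367,-.223,.13])
for p in ((600,400),(590,450),(620,380),(350,350),(450,400),(200,300)):
    u,v=308+p[0]/14,188+p[1]/14; print(p,S["pixels"][round(v),round(u)])
E
```

```text
bridge top [ 0.47551935 -0.24093581  0.04      ] [ 0.47305271 -0.24559621  0.04      ]
[0.3165 0.7204 0.    ]
[0.3119 0.4473 0.    ]
[0.3134 0.0558 0.    ]
[ 0.3134 -0.4172  0.    ]
t 0.7 pos [0.2757 0.5609 0.2563] toolx yaw 153.82 F [ 0.3  0.7 -0.1] open 0.085 scaled [-4.086 -5.271  1.052] yawscaled 0.0
(600, 400) [113 113 116]
(590, 450) [107 107 112]
(620, 380) [107 107 110]
(350, 350) [ 99 100 100]
(450, 400) [108 108 108]
(200, 300) [109 109 109]
```

Call:
{"fn": "send_rows", "kwargs": {
  "slide": [
    [-0.76,-1,0.1],
    [-0.76,-1,0.1],
    [-0.76,-1,0.1],
    [-0.76,-1,0.1]
  ],
  "yaw": [0,0,0,0],
  "claw": [-1,-1,-1,-1]
}}

```text
t: 1.03
ee_pos: [0.3055, 0.4089, 0.2439]
ee_rot: [[-0.896, 0.443, 0.0], [0.443, 0.896, -0.002], [-0.001, -0.002, -1.0]]
wrist_force: [0.0, -0.4, 0.8]
opening: 0.0386
```

Call:
{"fn": "send_rows", "kwargs": {
  "slide": [
    [-0.8,-1,0],
    [-0.8,-1,0],
    [-0.8,-1,0],
    [-0.8,-1,0]
  ],
  "yaw": [0,0,0,0],
  "claw": [-1,-1,-1,-1]
}}

```text
t: 1.37
ee_pos: [0.3383, 0.2593, 0.2444]
ee_rot: [[-0.896, 0.443, 0.0], [0.443, 0.896, -0.0], [-0.0, -0.0, -1.0]]
wrist_force: [-0.7, -0.6, 0.1]
opening: 0.0002
```

Call:
{"fn": "send_rows", "kwargs": {
  "slide": [
    [-0.8,-1,0],
    [-0.8,-1,0],
    [-0.8,-1,0],
    [-0.8,-1,0]
  ],
  "yaw": [0,0,0,0],
  "claw": [-1,-1,-1,-1]
}}

```text
t: 1.7
ee_pos: [0.3713, 0.1094, 0.2446]
ee_rot: [[-0.896, 0.443, 0.001], [0.443, 0.896, 0.0], [-0.001, 0.001, -1.0]]
wrist_force: [0.8, -0.1, 0.2]
opening: 0.0
```

Call:
{"fn": "send_rows", "kwargs": {
  "slide": [
    [-0.8,-1,0],
    [-0.8,-1,0],
    [-0.8,-1,0],
    [-0.8,-1,0]
  ],
  "yaw": [0,0,0,0],
  "claw": [-1,-1,-1,-1]
}}

```text
t: 2.03
ee_pos: [0.4045, -0.0407, 0.2449]
ee_rot: [[-0.896, 0.443, 0.002], [0.443, 0.896, -0.0], [-0.002, 0.001, -1.0]]
wrist_force: [0.6, 1.0, -0.4]
opening: 0.0
```

Call:
{"fn": "send_rows", "kwargs": {
  "slide": [
    [-0.8,-1,0.3],
    [-0.8,-1,0.3],
    [-0.8,-1,0.3],
    [-0.8,-1,0.3]
  ],
  "yaw": [0,0,0,0],
  "claw": [-1,-1,-1,-1]
}}

```text
t: 2.37
ee_pos: [0.4377, -0.1902, 0.2082]
ee_rot: [[-0.897, 0.442, 0.001], [0.442, 0.897, -0.001], [-0.002, -0.0, -1.0]]
wrist_force: [0.4, 1.7, 0.0]
opening: -0.0
```

```bash
python3 -c "
from h import *
go([.4367,-.223,.13])"
```

```text
t 2.37 pos [ 0.4377 -0.1902  0.2082] toolx yaw 153.77 F [0.4 1.7 0. ] open -0.0 scaled [-0.112 -0.248  0.652] yawscaled 0.0
```

Call:
{"fn": "send_rows", "kwargs": {
  "slide": [
    [-0.13,-0.27,0.4],
    [-0.13,-0.27,0.65],
    [-0.13,-0.27,0.65]
  ],
  "yaw": [0,0,0],
  "claw": [-1,-1,-1]
}}

```text
t: 2.62
ee_pos: [0.434, -0.2245, 0.1252]
ee_rot: [[-0.896, 0.444, -0.008], [0.444, 0.896, 0.0], [0.007, -0.003, -1.0]]
wrist_force: [-1.4, 1.3, -0.1]
opening: -0.0001
```

```bash
python3 -c "
from h import *
go([.4367,-.223,.072])
c=grab('side',3);save(c,'pics/b1.png',(290,160,90,75),8)
c=grab('top',3);save(c,'pics/b2.png',(340,200,70,70),8)"
```

```text
t 2.62 pos [ 0.434  -0.2245  0.1252] toolx yaw 153.65 F [-1.4  1.3 -0.1] open -0.0001 scaled [-0.018  0.023  0.443] yawscaled 0.0
```

View pics/b1.png

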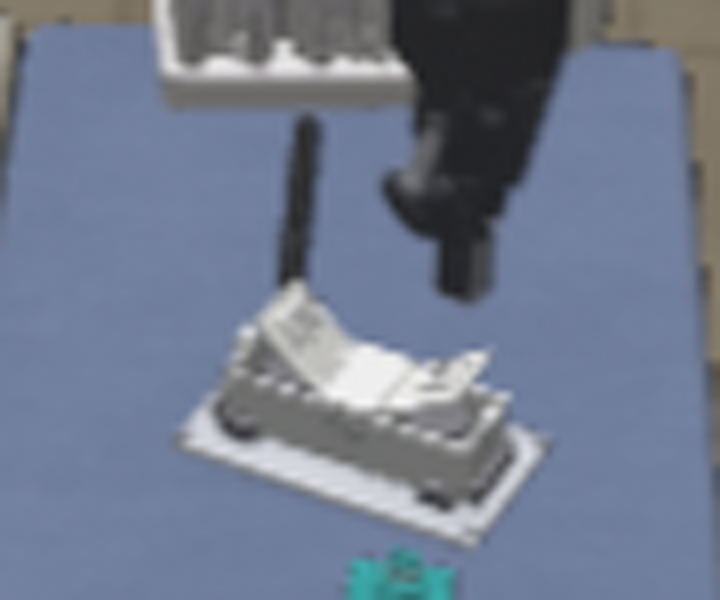

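View pics/b2.png

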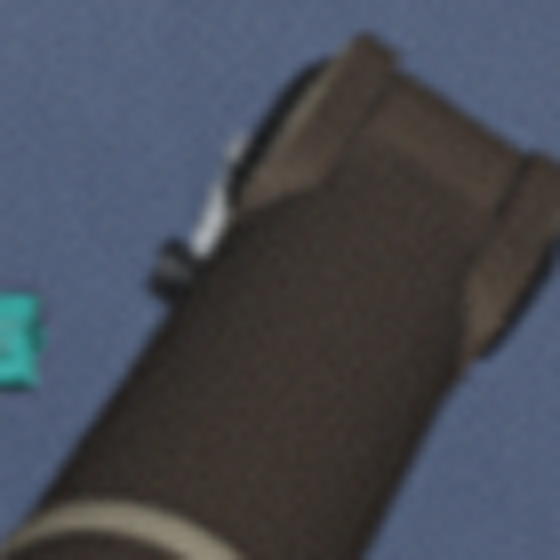

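Call:
{"fn": "send_rows", "kwargs": {
  "slide": [
    [-0.02,0.02,0.2],
    [-0.02,0.02,0.3],
    [-0.02,0.02,0.38],
    [-0.02,0.02,0.42],
    [-0.02,0.02,0.42]
  ],
  "yaw": [0,0,0,0,0],
  "claw": [-1,-1,-1,-1,-1]
}}

```text
t: 3.33
ee_pos: [0.4406, -0.2216, 0.08]
ee_rot: [[-0.898, 0.44, 0.0], [0.44, 0.898, 0.0], [-0.0, 0.0, -1.0]]
wrist_force: [-0.2, -0.3, 0.1]
opening: -0.0003
```

```bash
python3 -c "
from h import *
go([.4367,-.223,.069])
c=grab('side',3);save(c,'pics/b3.png',(290,160,90,75),8)"
```

```text
t 3.33 pos [ 0.4406 -0.2216  0.08  ] toolx yaw 153.87 F [-0.2 -0.3  0.1] open -0.0003 scaled [ 0.024 -0.025  0.092] yawscaled 0.0
```

View pics/b3.png

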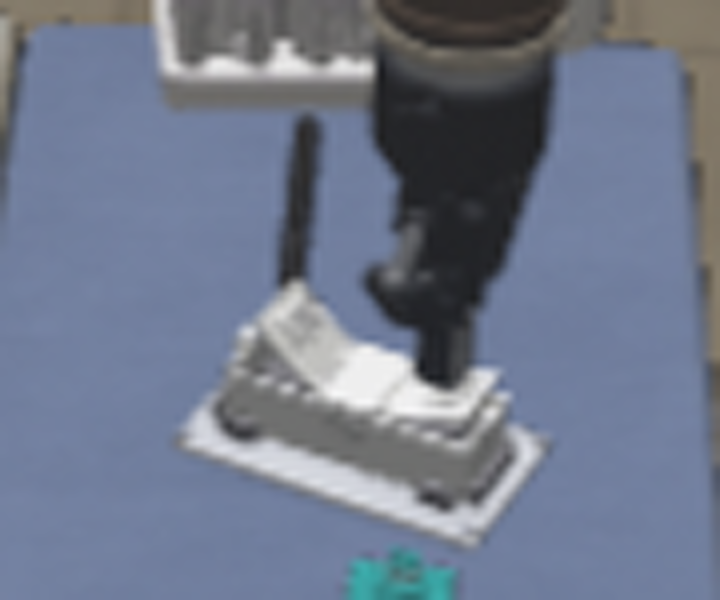

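Call:
{"fn": "send_rows", "kwargs": {
  "slide": [
    [0.03,-0.02,0.04],
    [0.03,-0.02,0.08],
    [0.03,-0.02,0.1],
    [0.03,-0.02,0.12],
    [0.03,-0.02,0.12]
  ],
  "yaw": [0,0,0,0,0],
  "claw": [-1,-1,-1,-1,-1]
}}

```text
t: 3.9
ee_pos: [0.4361, -0.2229, 0.0692]
ee_rot: [[-0.897, 0.442, 0.002], [0.442, 0.897, 0.003], [-0.0, 0.004, -1.0]]
wrist_force: [-16.3, 8.8, 63.9]
opening: -0.0
```

```bash
python3 -c "
from h import *
go([.4367,-.223,.069])
c=grab('side',3);save(c,'pics/b4.png',(290,160,90,75),8)"
```

```text
t 3.9 pos [ 0.4361 -0.2229  0.0692] toolx yaw 153.74 F [-16.3   8.8  63.9] open -0.0 scaled [-0.005  0.002  0.001] yawscaled 0.0
```

View pics/b4.png

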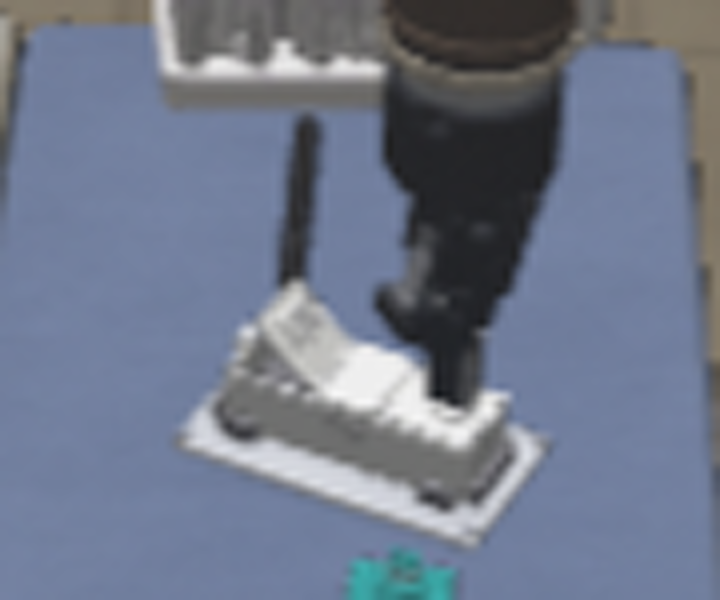

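Call:
{"fn": "send_rows", "kwargs": {
  "slide": [
    [0,0,-0.25],
    [0,0,-0.5],
    [-0.4,0,-0.55],
    [-0.72,0,-0.55],
    [-0.72,0,-0.55]
  ],
  "yaw": [0,0,0,0,0],
  "claw": [-1,-1,-1,-1,-1]
}}

```text
t: 4.47
ee_pos: [0.5203, -0.2629, 0.133]
ee_rot: [[-0.898, 0.439, 0.007], [0.439, 0.898, -0.004], [-0.008, -0.0, -1.0]]
wrist_force: [0.4, -0.8, 0.1]
opening: -0.0003
```

```bash
python3 -c "
from h import *
go([.5143,-.260,.069])
c=grab('side',3);save(c,'pics/b5.png',(290,160,90,75),8)"
```

```text
t 4.47 pos [ 0.5203 -0.2629  0.133 ] toolx yaw 153.95 F [ 0.4 -0.8  0.1] open -0.0003 scaled [ 0.06  -0.     0.533] yawscaled 0.0
```

View pics/b5.png

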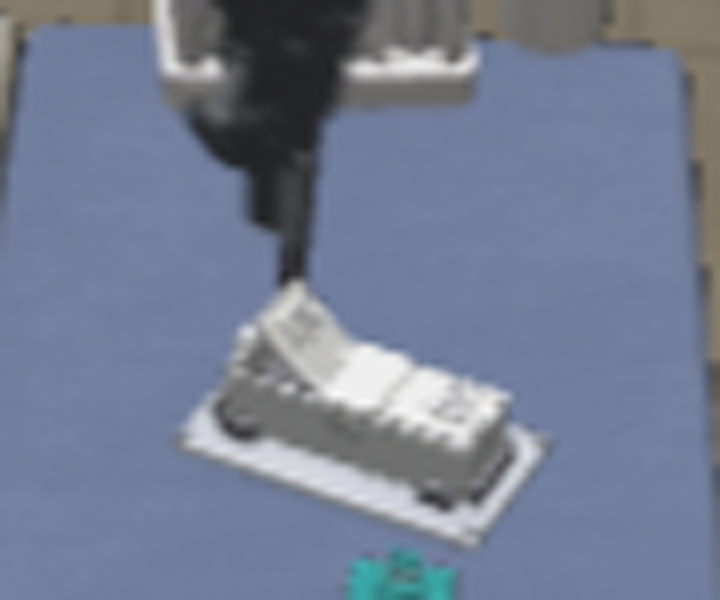

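Call:
{"fn": "send_rows", "kwargs": {
  "slide": [
    [0,0,0.15],
    [0,0,0.25],
    [0,0,0.33],
    [0,0,0.4],
    [0,0,0.4]
  ],
  "yaw": [0,0,0,0,0],
  "claw": [-1,-1,-1,-1,-1]
}}

```text
t: 5.03
ee_pos: [0.5123, -0.26, 0.0817]
ee_rot: [[-0.897, 0.441, -0.003], [0.441, 0.897, 0.001], [0.003, -0.0, -1.0]]
wrist_force: [0.0, 0.0, 0.7]
opening: -0.0002
```

Call:
{"fn": "send_rows", "kwargs": {
  "slide": [
    [0,0,0.04],
    [0,0,0.08],
    [0,0,0.11],
    [0,0,0.13],
    [0,0,0.13]
  ],
  "yaw": [0,0,0,0,0],
  "claw": [-1,-1,-1,-1,-1]
}}

```text
t: 5.45
ee_pos: [0.5144, -0.2612, 0.0701]
ee_rot: [[-0.897, 0.441, 0.002], [0.441, 0.897, 0.001], [-0.002, 0.001, -1.0]]
wrist_force: [-4.9, 4.0, 22.0]
opening: 0.0001
```

```bash
python3 -c "
from h import *
go([.5143,-.260,.069])
c=grab('side',3);save(c,'pics/b6.png',(290,160,90,75),8)"
```

```text
t 5.45 pos [ 0.5144 -0.2612  0.0701] toolx yaw 153.81 F [-4.9  4.  22. ] open 0.0001 scaled [0.005 0.009 0.009] yawscaled 0.0
```

View pics/b6.png

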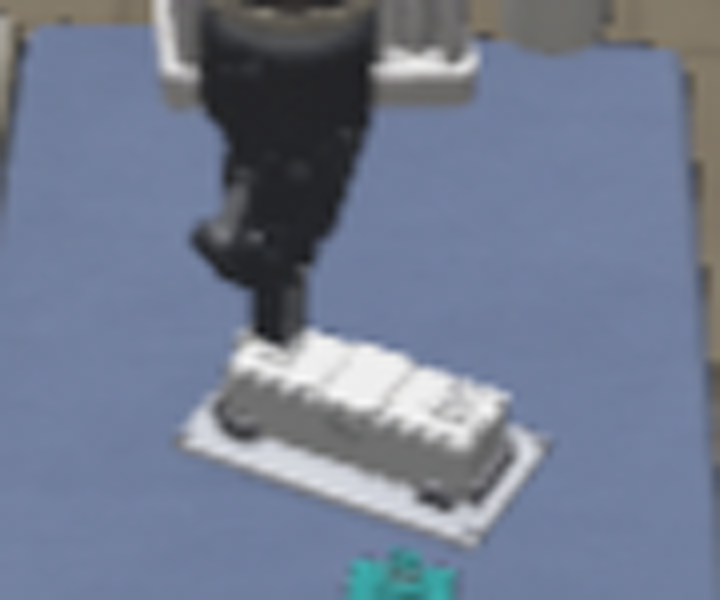

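Call:
{"fn": "send_rows", "kwargs": {
  "slide": [
    [0,0,0.02],
    [0,0,0.02],
    [0,0,-0.3],
    [0,0,-0.6],
    [0.35,0,-0.7]
  ],
  "yaw": [0,0,0,0,0],
  "claw": [-1,-1,-1,1,1]
}}

```text
t: 6.02
ee_pos: [0.4851, -0.2466, 0.1567]
ee_rot: [[-0.898, 0.44, 0.012], [0.44, 0.898, -0.006], [-0.013, -0.001, -1.0]]
wrist_force: [1.3, -1.1, 2.4]
opening: 0.023
```

Call:
{"fn": "send_rows", "kwargs": {
  "slide": [
    [0,0,0],
    [0,0,0],
    [0,0,0]
  ],
  "yaw": [0,0,0],
  "claw": [1,1,1]
}}

```text
t: 6.27
ee_pos: [0.4782, -0.2428, 0.1517]
ee_rot: [[-0.898, 0.441, 0.001], [0.441, 0.898, 0.0], [-0.001, 0.001, -1.0]]
wrist_force: [-0.2, -0.3, -0.4]
opening: 0.0602
```

```bash
python3 -c "
from h import *
go([.4750,-.242,.034])
c=grab('side',3);save(c,'pics/b7.png',(290,160,90,75),8)"
```

```text
t 6.27 pos [ 0.4782 -0.2428  0.1517] toolx yaw 153.86 F [-0.2 -0.3 -0.4] open 0.0602 scaled [ 0.028 -0.007  0.981] yawscaled 0.0
```

View pics/b7.png

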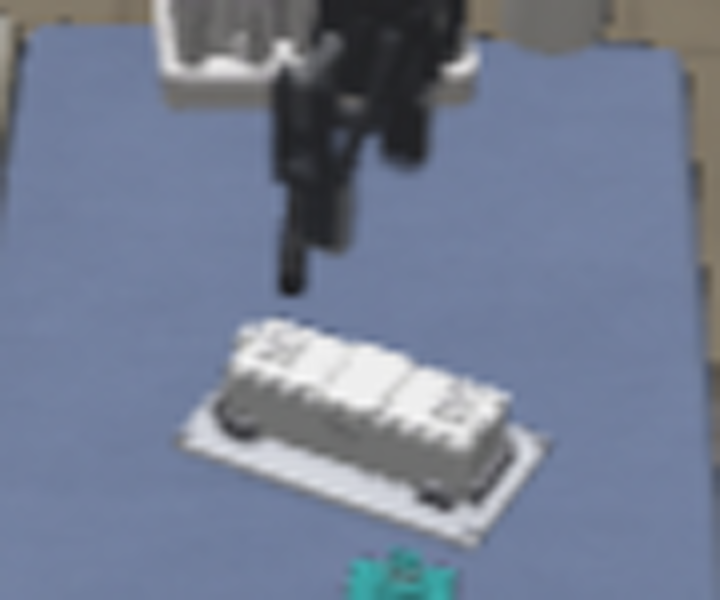

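Call:
{"fn": "send_rows", "kwargs": {
  "slide": [
    [0.03,0,0.3],
    [0.03,0,0.6],
    [0.03,0,0.85],
    [0.03,0,1.0],
    [0.03,0,1.0]
  ],
  "yaw": [0,0,0,0,0],
  "claw": [1,1,1,1,1]
}}

```text
t: 6.83
ee_pos: [0.4723, -0.2406, 0.0271]
ee_rot: [[-0.897, 0.441, -0.007], [0.441, 0.898, 0.002], [0.007, -0.001, -1.0]]
wrist_force: [-0.4, 0.1, -0.1]
opening: 0.0853
```

```bash
python3 -c "
from h import *
go([.4750,-.242,.031])
c=grab('side',3);save(c,'pics/b8.png',(290,160,90,75),8)"
```

```text
t 6.83 pos [ 0.4723 -0.2406  0.0271] toolx yaw 153.83 F [-0.4  0.1 -0.1] open 0.0853 scaled [-0.025 -0.001 -0.033] yawscaled 0.0
```

View pics/b8.png

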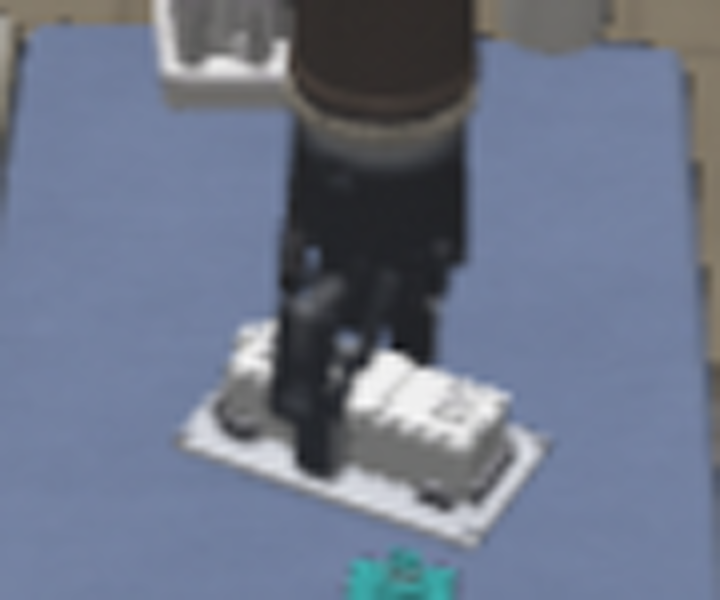

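Call:
{"fn": "send_rows", "kwargs": {
  "slide": [
    [0,0,0],
    [0,0,0]
  ],
  "yaw": [0,0],
  "claw": [1,1]
}}

```text
t: 7.15
ee_pos: [0.4755, -0.2419, 0.0327]
ee_rot: [[-0.897, 0.441, 0.002], [0.441, 0.898, -0.001], [-0.002, 0.0, -1.0]]
wrist_force: [-0.0, -0.6, 0.0]
opening: 0.0854
```

```bash
python3 -c "
from h import *
go([.4750,-.242,.031])
c=grab('side',3);save(c,'pics/b9.png',(320,190,50,40),14)
s=bot.sense();p=np.array(s['ee_pos']);R=np.array(s['ee_rot'])
for w in(.0427,.057): 
  for zz in (.01,.04): P=p+R[:,1]*w;P[2]=zz; print(w,zz,(proj(c,P)-[320,190])*14)
u=np.array([np.cos(np.radians(154.5)),np.sin(np.radians(154.5)),0]);v=np.array([u[1],-u[0],0])
for X in [(14,22,36),(-14,22,36),(14,-22,36),(-14,-22,36),(60,22,0),(-60,22,0),(60,-22,0)]:
  P=np.array([.475,-.242,.006])+u*X[0]/1e3+v*X[1]/1e3;P[2]+=X[2]/1e3; print(X,((proj(c,P)-[320,190])*14).round())
"
```

```text
t 7.15 pos [ 0.4755 -0.2419  0.0327] toolx yaw 153.83 F [-0.  -0.6  0. ] open 0.0854 scaled [ 0.003 -0.003  0.014] yawscaled 0.0
0.0427 0.01 [129.89403505 423.76557129]
0.0427 0.04 [133.92151314 330.95504789]
0.057 0.01 [103.4027394  455.06830746]
0.057 0.04 [107.17543584 362.06809768]
(14, 22, 36) [224. 296.]
(-14, 22, 36) [124. 262.]
(14, -22, 36) [301. 203.]
(-14, -22, 36) [202. 170.]
(60, 22, 0) [381. 464.]
(-60, 22, 0) [-39. 318.]
(60, -22, 0) [455. 369.]
```

View pics/b9.png

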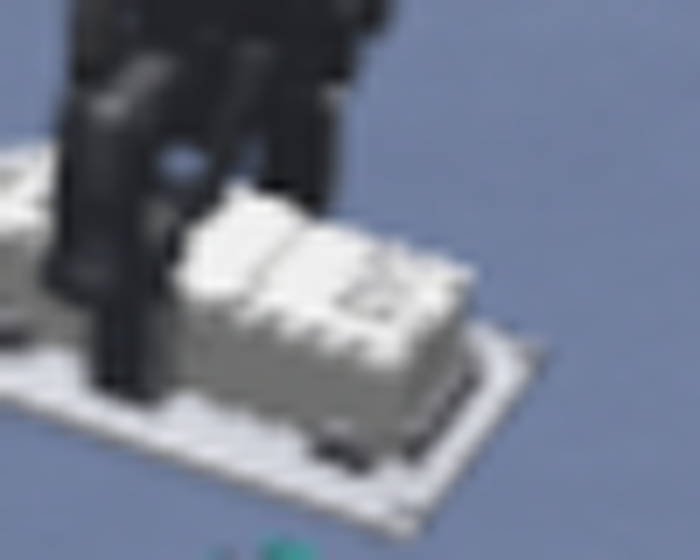

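Call:
{"fn": "send_rows", "kwargs": {
  "slide": [
    [0.02,0,0.01],
    [0.02,0,0.01],
    [0.02,0,0.01],
    [0.02,0,0.01],
    [0.02,0,0.01]
  ],
  "yaw": [0,0,0,0,0],
  "claw": [1,-1,-1,-1,-1]
}}

```text
t: 7.72
ee_pos: [0.4725, -0.2404, 0.0304]
ee_rot: [[-0.898, 0.441, 0.0], [0.441, 0.898, 0.0], [-0.0, 0.0, -1.0]]
wrist_force: [1.7, 0.5, -0.2]
opening: 0.0434
```

Call:
{"fn": "send_rows", "kwargs": {
  "slide": [
    [0,0,0],
    [0,0,0],
    [0,0,0]
  ],
  "yaw": [0,0,0],
  "claw": [-1,-1,-1]
}}

```text
t: 7.97
ee_pos: [0.4725, -0.2404, 0.0304]
ee_rot: [[-0.897, 0.441, 0.0], [0.441, 0.897, 0.0], [-0.0, 0.0, -1.0]]
wrist_force: [-0.7, 0.7, 4.9]
opening: 0.0436
```

Call:
{"fn": "send_rows", "kwargs": {
  "slide": [
    [0,0,-0.1],
    [0,0,-0.3],
    [0,0,-0.5],
    [0,0,-0.8],
    [0,0,-1]
  ],
  "yaw": [0,0,0,0,0],
  "claw": [-1,-1,-1,-1,-1]
}}

```text
t: 8.38
ee_pos: [0.4722, -0.2409, 0.1527]
ee_rot: [[-0.897, 0.442, 0.0], [0.442, 0.897, -0.001], [-0.001, -0.0, -1.0]]
wrist_force: [0.9, 0.5, -1.5]
opening: 0.0435
```

```bash
python3 -c "
from h import *
go([.4750,-.242,.152])
c=grab('side',3);save(c,'pics/d1.png',(290,140,90,75),8)"
```

```text
t 8.38 pos [ 0.4722 -0.2409  0.1527] toolx yaw 153.77 F [ 0.9  0.5 -1.5] open 0.0435 scaled [-0.025  0.002  0.006] yawscaled 0.0
```

View pics/d1.png

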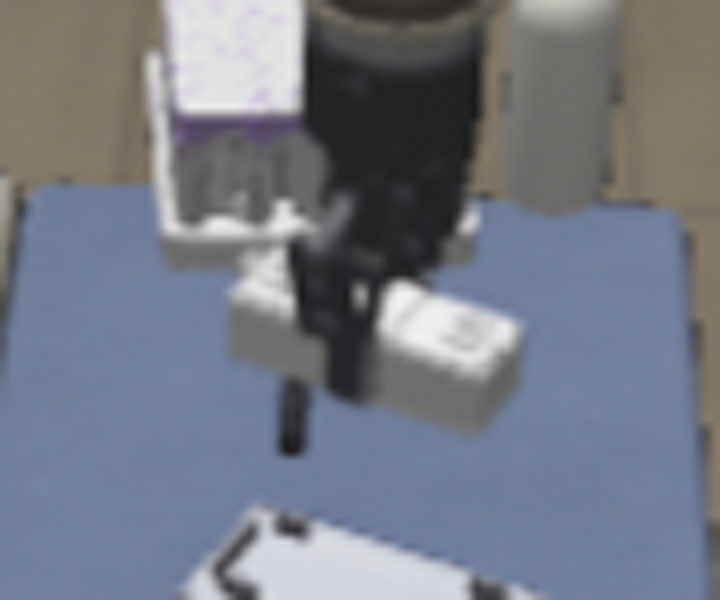

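```bash
python3 -c "
from h import *
c=grab('side',4);save(c,'pics/d2.png',(315,165,45,36),16)"
```

```text
(no output)
```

View pics/d2.png

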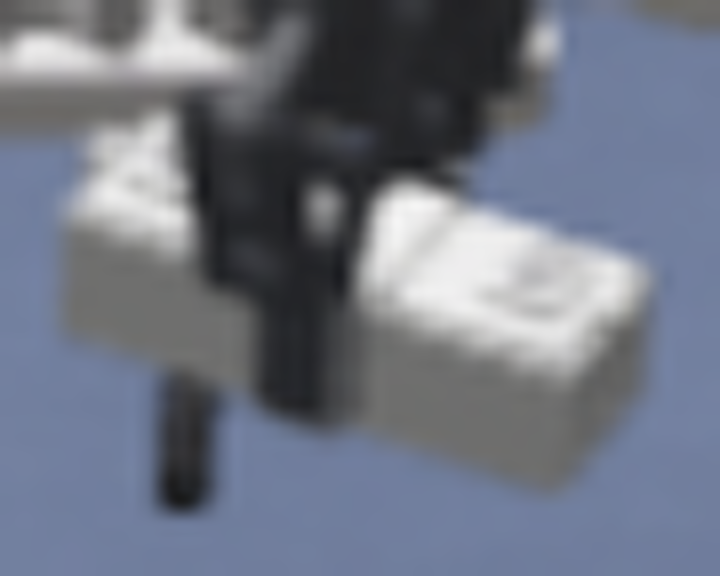

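Call:
{"fn": "send_rows", "kwargs": {
  "slide": [
    [0.55,1,0],
    [0.55,1,0],
    [0.55,1,0],
    [0.55,1,0],
    [0.55,1,0]
  ],
  "yaw": [-0.39,-0.39,-0.39,-0.39,-0.39],
  "claw": [-1,-1,-1,-1,-1]
}}

```text
t: 9.15
ee_pos: [0.4651, -0.0989, 0.1488]
ee_rot: [[-0.986, -0.168, -0.003], [-0.168, 0.986, 0.002], [0.003, 0.002, -1.0]]
wrist_force: [-0.4, -1.4, -2.4]
opening: 0.0432
```

```bash
python3 -c "
from h import *
go([.38,.03,.153])"
```

```text
t 9.15 pos [ 0.4651 -0.0989  0.1488] toolx yaw -170.35 F [-0.4 -1.4 -2.4] open 0.0432 scaled [ 0.519  1.178 -0.031] yawscaled 0.0
```

Call:
{"fn": "send_rows", "kwargs": {
  "slide": [
    [0.4,1,0],
    [0.4,1,0],
    [0.4,1,0],
    [0.4,1,0],
    [0.4,1,0]
  ],
  "yaw": [-0.39,-0.39,-0.39,-0.39,-0.39],
  "claw": [-1,-1,-1,-1,-1]
}}

```text
t: 9.57
ee_pos: [0.3977, 0.0099, 0.1491]
ee_rot: [[-0.711, -0.703, -0.003], [-0.703, 0.711, 0.0], [0.002, 0.002, -1.0]]
wrist_force: [0.5, 0.7, -2.6]
opening: 0.0434
```

```bash
python3 -c "
from h import *
go([.38,.03,.153])
c=grab('side',4);P=proj(c,np.array(bot.sense()['ee_pos']));print(P);save(c,'pics/d3.png',(int(P[0])-25,int(P[1])-20,50,40),15)"
```

```text
t 9.57 pos [0.3977 0.0099 0.1491] toolx yaw -135.33 F [ 0.5  0.7 -2.6] open 0.0434 scaled [-0.013  0.223 -0.032] yawscaled 0.0
[359.96730365 229.98699349]
```

View pics/d3.png

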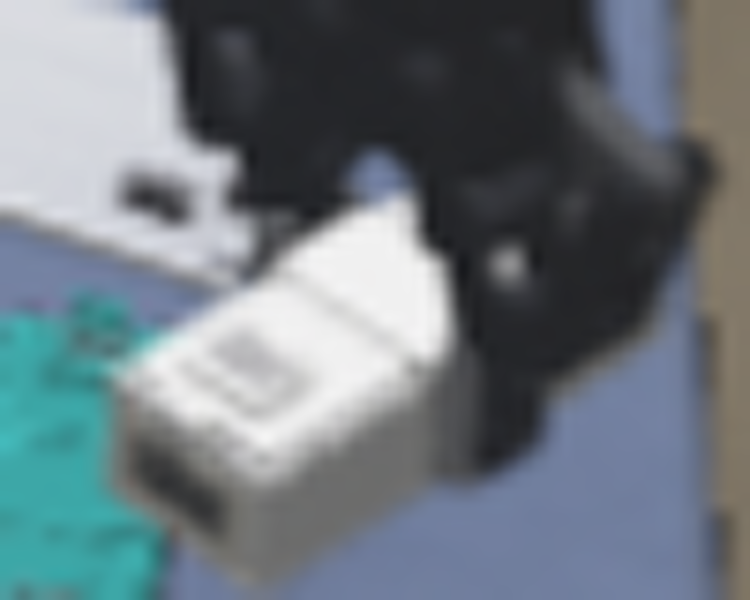

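Call:
{"fn": "send_rows", "kwargs": {
  "slide": [
    [-0.56,1,0],
    [-0.56,1,0],
    [-0.56,1,0],
    [-0.56,1,0],
    [-0.56,1,0]
  ],
  "yaw": [0.35,0.35,0.35,0.35,0.35],
  "claw": [-1,-1,-1,-1,-1]
}}

```text
t: 10.18
ee_pos: [0.3642, 0.144, 0.1498]
ee_rot: [[-0.968, -0.25, -0.0], [-0.25, 0.968, 0.001], [0.0, 0.001, -1.0]]
wrist_force: [0.6, 0.1, -2.4]
opening: 0.0431
```

```bash
python3 -c "
from h import *
go([.30,.40,.13],13.5)"
```

```text
t 10.18 pos [0.3642 0.144  0.1498] toolx yaw -165.52 F [ 0.6  0.1 -2.4] open 0.0431 scaled [-0.016  2.199  0.168] yawscaled 0.15
```

Call:
{"fn": "send_rows", "kwargs": {
  "slide": [
    [0,1,0],
    [0,1,0],
    [0,1,0],
    [0,1,0]
  ],
  "yaw": [0.16,0.16,0.16,0.16],
  "claw": [-1,-1,-1,-1]
}}

```text
t: 10.52
ee_pos: [0.3331, 0.2618, 0.15]
ee_rot: [[-1.0, -0.004, 0.0], [-0.004, 1.0, 0.002], [-0.0, 0.002, -1.0]]
wrist_force: [0.8, 0.2, -2.0]
opening: 0.0432
```

Call:
{"fn": "send_rows", "kwargs": {
  "slide": [
    [0.35,1,0],
    [0.35,1,0],
    [0.35,1,0],
    [0.35,1,0.2],
    [0.35,1,0.2]
  ],
  "yaw": [0,0,0,0,0],
  "claw": [-1,-1,-1,-1,-1]
}}

```text
t: 10.93
ee_pos: [0.2895, 0.3773, 0.1231]
ee_rot: [[-1.0, -0.008, -0.002], [-0.008, 1.0, -0.003], [0.002, -0.003, -1.0]]
wrist_force: [-0.4, -1.3, -3.1]
opening: 0.0434
```

```bash
python3 -c "
from h import *
go([.268,.40,.10],0)
c=grab('side',3);P=proj(c,np.array(bot.sense()['ee_pos']));print(P);save(c,'pics/d4.png',(int(P[0])-60,int(P[1])-50,100,75),8)
c=grab('top',3);P=proj(c,np.array(bot.sense()['ee_pos']));print(P);save(c,'pics/d5.png',(int(P[0])-60,int(P[1])-50,100,75),8)"
```

```text
t 10.93 pos [0.2895 0.3773 0.1231] toolx yaw -179.53 F [-0.4 -1.3 -3.1] open 0.0434 scaled [0.177 0.191 0.192] yawscaled 0.0
[405.53762178 334.88951178]
[208.53569903 290.4934614 ]
```

View pics/d4.png

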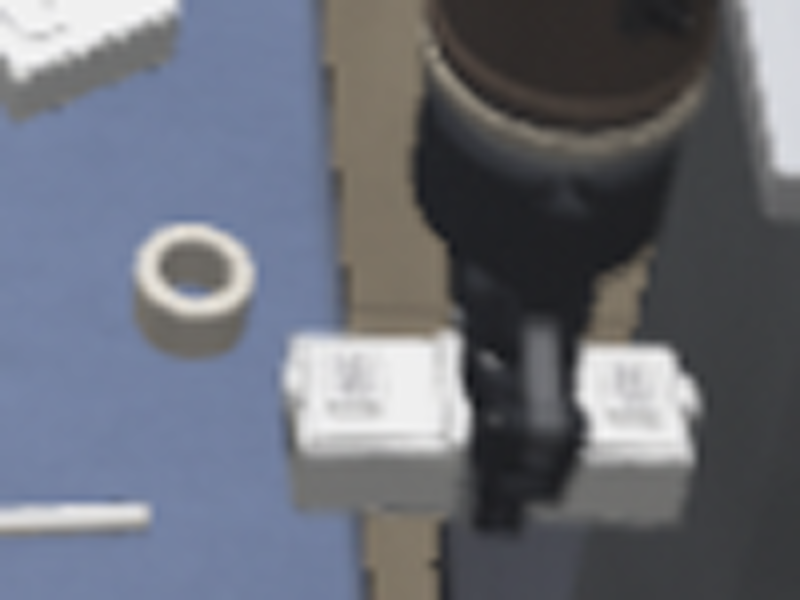

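View pics/d5.png

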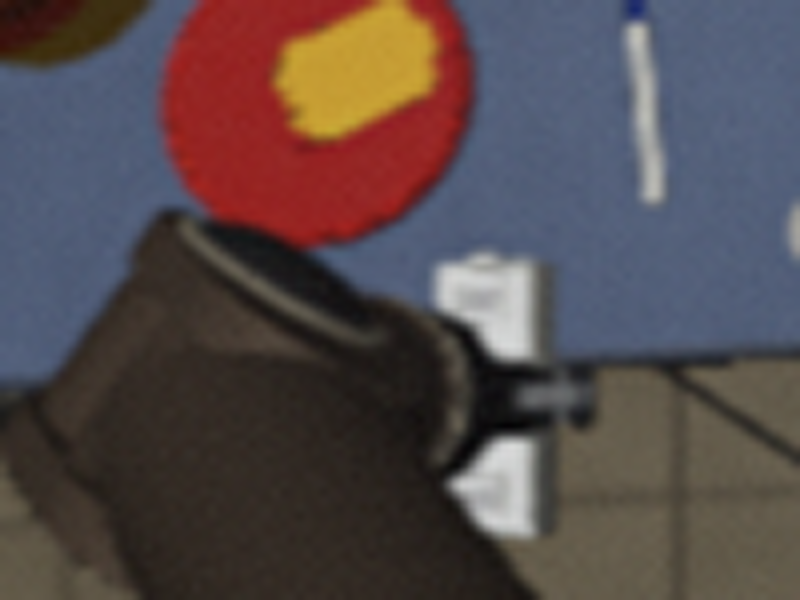

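Call:
{"fn": "send_rows", "kwargs": {
  "slide": [
    [0.18,0.1,0.2],
    [0.18,0.1,0.5],
    [0.18,0.1,0.7],
    [0.18,0.1,0.7],
    [0.18,0.1,0.7]
  ],
  "yaw": [0,0,0,0,0],
  "claw": [-1,-1,-1,-1,-1]
}}

```text
t: 11.65
ee_pos: [0.27, 0.3871, 0.0422]
ee_rot: [[-1.0, -0.006, -0.001], [-0.006, 1.0, -0.002], [0.001, -0.002, -1.0]]
wrist_force: [0.2, -0.2, -1.3]
opening: 0.0433
```

```bash
python3 -c "
from h import *
go([.268,.39,.02],0)
c=grab('side',3);save(c,'pics/d6.png',(350,310,100,75),8)"
```

```text
t 11.65 pos [0.27   0.3871 0.0422] toolx yaw -179.68 F [ 0.2 -0.2 -1.3] open 0.0433 scaled [0.017 0.024 0.185] yawscaled 0.0
```

View pics/d6.png

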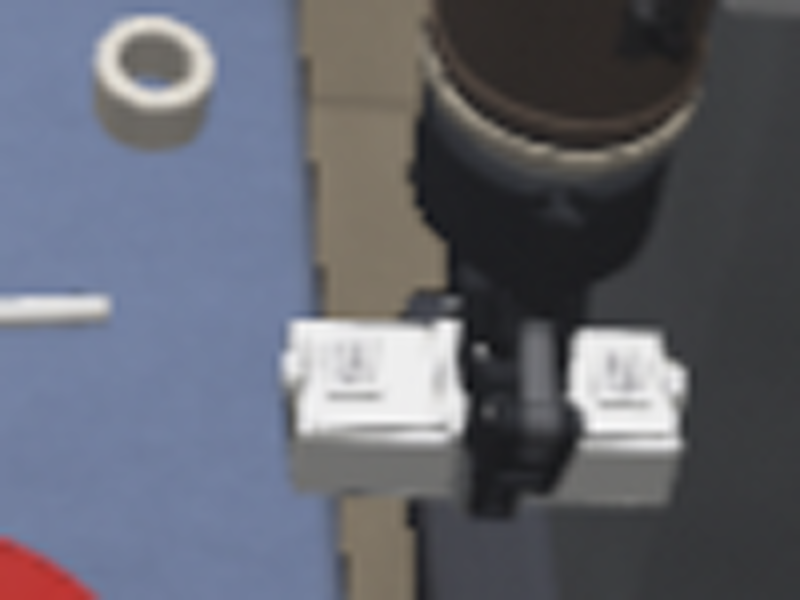

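Call:
{"fn": "send_rows", "kwargs": {
  "slide": [
    [0,0,0.06],
    [0,0,0.12],
    [0,0,0.16],
    [0,0,0.2],
    [0,0,0.22]
  ],
  "yaw": [0,0,0,0,0],
  "claw": [-1,-1,-1,-1,-1]
}}

```text
t: 12.22
ee_pos: [0.2684, 0.3889, 0.0158]
ee_rot: [[-1.0, -0.009, -0.001], [-0.009, 1.0, 0.001], [0.001, 0.001, -1.0]]
wrist_force: [-9.2, 0.2, 15.1]
opening: 0.0431
```

```bash
python3 -c "
from h import *
go([.268,.39,.001],0)
c=grab('side',3);save(c,'pics/d7.png',(350,310,100,75),8)"
```

```text
t 12.22 pos [0.2684 0.3889 0.0158] toolx yaw -179.5 F [-9.2  0.2 15.1] open 0.0431 scaled [0.003 0.009 0.123] yawscaled 0.0
```

View pics/d7.png

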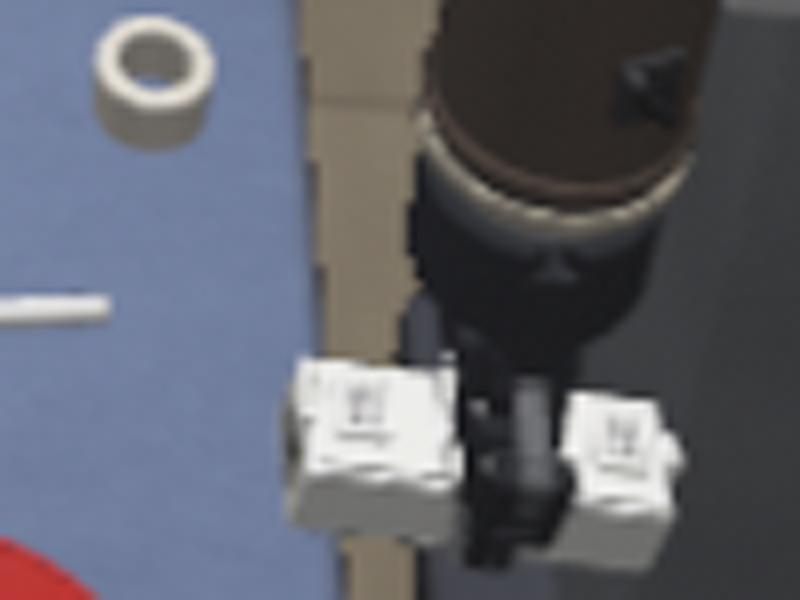

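Call:
{"fn": "send_rows", "kwargs": {
  "slide": [
    [0,0,0.03],
    [0,0,0.06],
    [0,0,0.09],
    [0,0,0.11],
    [0,0,0.11]
  ],
  "yaw": [0,0,0,0,0],
  "claw": [-1,-1,-1,-1,-1]
}}

```text
t: 12.78
ee_pos: [0.2678, 0.3888, 0.0025]
ee_rot: [[-1.0, -0.009, -0.002], [-0.009, 1.0, 0.0], [0.002, 0.0, -1.0]]
wrist_force: [-8.6, 0.5, 9.5]
opening: 0.0431
```

```bash
python3 -c "
from h import *
go([.268,.39,.001],0)
c=grab('side',4);save(c,'pics/d8.png',(380,340,60,45),13)
c=grab('top',4);save(c,'pics/d9.png',(180,265,60,45),13)"
```

```text
t 12.78 pos [0.2678 0.3888 0.0025] toolx yaw -179.46 F [-8.6  0.5  9.5] open 0.0431 scaled [-0.002  0.01   0.013] yawscaled 0.0
```

View pics/d8.png

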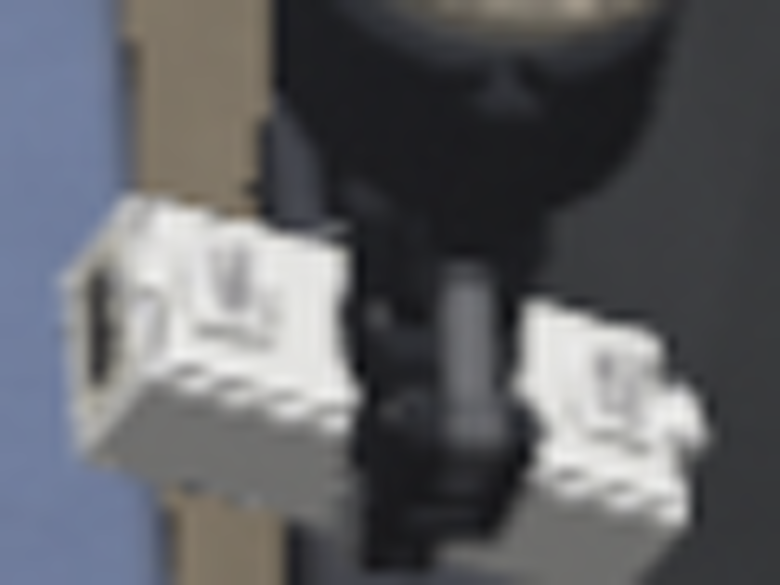

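View pics/d9.png

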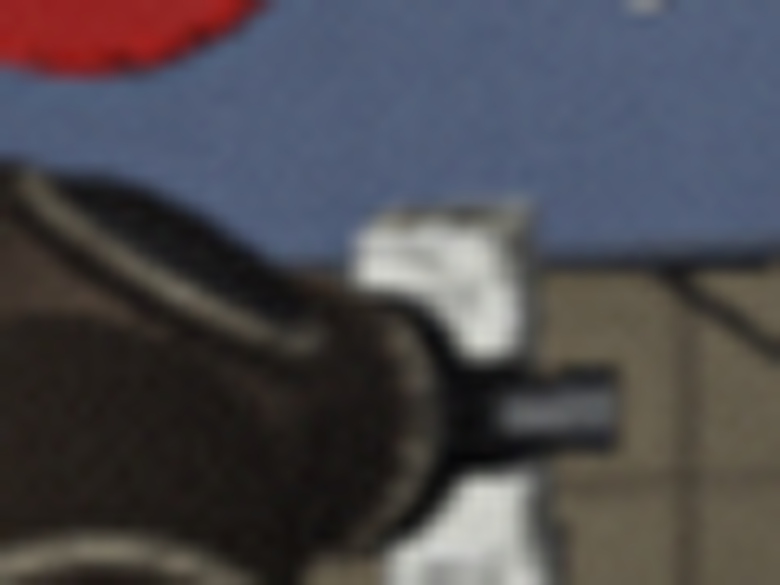

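```bash
cat >> h.py <<'E'
def yplane(c,u,v,y):
    o,d=ray(c,u,v); return o+d*(y-o[1])/d[1]
E
python3 -c "
from h import *
c=eyes.camera('side')
f=lambda p:(380+p[0]/13-.46,340+p[1]/13-.46)
P=[yplane(c,*f(p),.411) for p in [(145,388),(688,522),(85,455)]]
P=np.array(P);print(P.round(4))
for a,b in((1,0),(2,0)):
  v=P[b]-P[a];print(np.linalg.norm(v),np.degrees(np.arctan2(v[2],v[0])))
"
```

```text
[[ 0.3212  0.411   0.0308]
 [ 0.2096  0.411  -0.0043]
 [ 0.3305  0.411   0.0075]]
0.11696494077669482 17.49335328312751
0.025120844637583382 111.8882740527594
```

Call:
{"fn": "send_rows", "kwargs": {
  "slide": [
    [0,0,0.03],
    [0,0,0.06],
    [0,0,0.08],
    [0,0,0.08],
    [0,0,0.08]
  ],
  "yaw": [0,0,0,0,0],
  "claw": [-1,-1,-1,-1,-1]
}}

```text
t: 13.65
ee_pos: [0.2687, 0.3889, -0.007]
ee_rot: [[-1.0, -0.009, -0.001], [-0.009, 1.0, 0.001], [0.001, 0.001, -1.0]]
wrist_force: [-5.0, 1.0, 4.4]
opening: 0.0433
```

```bash
python3 -c "
from h import *
go([.268,.39,.001],0)
c=grab('side',4);save(c,'pics/e1.png',(380,340,60,45),13)"
```

```text
t 13.65 pos [ 0.2687  0.3889 -0.007 ] toolx yaw -179.5 F [-5.   1.   4.4] open 0.0433 scaled [ 0.006  0.01  -0.066] yawscaled 0.0
```

View pics/e1.png

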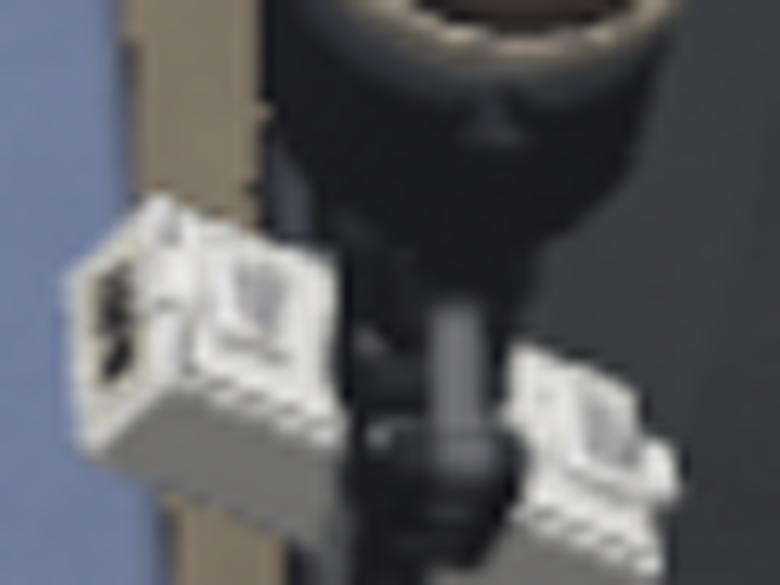

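```bash
python3 -c "
from h import *
c=eyes.camera('side')
f=lambda p:(380+p[0]/13-.46,340+p[1]/13-.46)
P=[yplane(c,*f(p),.411) for p in [(180,380),(660,575),(90,458)]]
P=np.array(P);print(P.round(4))
for a,b in((1,0),(2,0)):
  v=P[b]-P[a];print(np.linalg.norm(v),np.degrees(np.arctan2(v[2],v[0])))
"
```

```text
[[ 0.3147  0.411   0.0341]
 [ 0.2123  0.411  -0.0229]
 [ 0.3294  0.411   0.0066]]
0.11720681667918921 29.101375634473193
0.031177544657172578 118.28061960935534
```

Call:
{"fn": "send_rows", "kwargs": {
  "slide": [
    [0,0,0.025],
    [0,0,0.025],
    [0,0,-0.2],
    [0,0,-0.6],
    [0,0,-1]
  ],
  "yaw": [0,0,0,0,0],
  "claw": [-1,-1,-1,-1,-1]
}}

```text
t: 14.32
ee_pos: [0.269, 0.3868, 0.1002]
ee_rot: [[-1.0, -0.007, -0.002], [-0.007, 1.0, -0.004], [0.002, -0.004, -1.0]]
wrist_force: [0.7, 1.5, -2.8]
opening: 0.043
```

Call:
{"fn": "send_rows", "kwargs": {
  "slide": [
    [0,0,-0.5],
    [0,0,-0.5],
    [0,0,-0.5]
  ],
  "yaw": [0,0,0],
  "claw": [-1,-1,-1]
}}

```text
t: 14.57
ee_pos: [0.2711, 0.3903, 0.1646]
ee_rot: [[-1.0, -0.007, 0.004], [-0.007, 1.0, 0.007], [-0.004, 0.007, -1.0]]
wrist_force: [0.7, -0.0, -3.0]
opening: 0.0437
```

```bash
python3 -c "
from h import *
go([.268,.39,.16],0)
c=grab('side',4);P=proj(c,np.array(bot.sense()['ee_pos']));x0,y0=int(P[0])-30,int(P[1])-22;print(x0,y0);save(c,'pics/e2.png',(x0,y0,60,45),13)"
```

```text
t 14.57 pos [0.2711 0.3903 0.1646] toolx yaw -179.6 F [ 0.7 -0.  -3. ] open 0.0437 scaled [ 0.026 -0.003  0.038] yawscaled 0.0
387 308
```

View pics/e2.png

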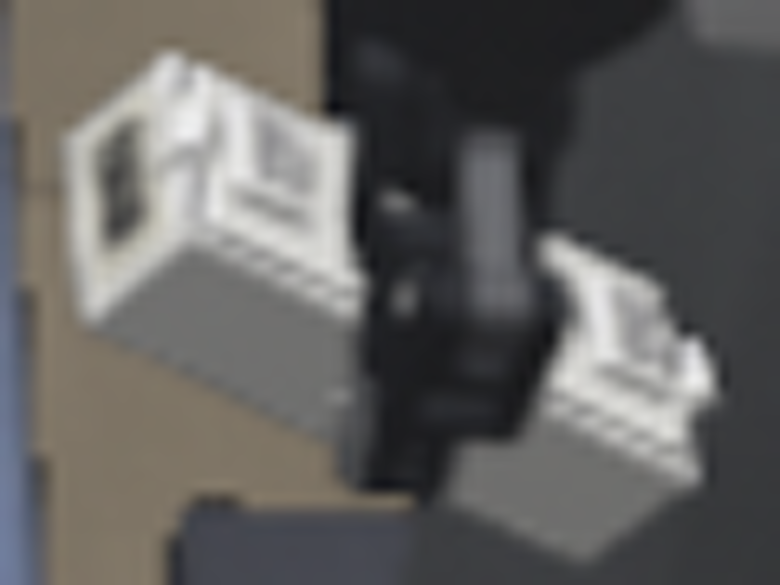

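```bash
python3 -c "
from h import *
c=eyes.camera('side');s=bot.sense();p=np.array(s['ee_pos']);print(p)
f=lambda q:(387+q[0]/13-.46,308+q[1]/13-.46)
P=np.array([yplane(c,*f(q),p[1]+.022) for q in [(195,242),(90,324),(697,485),(584,563)]]);print(P.round(4))
for a,b in((2,0),(3,1),(1,0),(3,2)):
  v=P[b]-P[a];print(np.linalg.norm(v).round(4),np.degrees(np.arctan2(v[2],v[0])).round(1))
m=(P[1]+P[3])/2;print('underside centre - tcp',m-p)
"
```

```text
[0.26908083 0.38703734 0.15843127]
[[0.3139 0.409  0.2002]
 [0.3301 0.409  0.1757]
 [0.2133 0.409  0.1379]
 [0.2303 0.409  0.1128]]
0.1184 31.8
0.1179 32.2
0.0294 123.4
0.0303 124.1
underside centre - tcp [ 0.01108219  0.022      -0.01419186]
```

Call:
{"fn": "send_rows", "kwargs": {
  "slide": [
    [-1,-0.6,0],
    [-1,-0.6,0],
    [-1,-0.6,0],
    [-1,-0.6,0]
  ],
  "yaw": [-0.084,-0.084,-0.084,-0.084],
  "claw": [-1,-1,-1,-1]
}}

```text
t: 15.15
ee_pos: [0.3937, 0.3131, 0.1586]
ee_rot: [[-0.991, -0.135, 0.0], [-0.135, 0.991, -0.003], [0.0, -0.003, -1.0]]
wrist_force: [0.2, -0.5, -2.2]
opening: 0.0433
```

Call:
{"fn": "send_rows", "kwargs": {
  "slide": [
    [-0.5,-0.2,0],
    [-1,-0.3,0],
    [-1,-0.3,0],
    [-1,-0.3,0]
  ],
  "yaw": [0,0,0,0],
  "claw": [-1,-1,-1,-1]
}}

```text
t: 15.48
ee_pos: [0.5216, 0.294, 0.1582]
ee_rot: [[-0.991, -0.132, 0.004], [-0.132, 0.991, -0.003], [-0.003, -0.004, -1.0]]
wrist_force: [0.3, -0.0, -1.7]
opening: 0.0438
```

```bash
python3 -c "
from h import *
go([.579,.264,.156],0)
c=grab('side',1);save(c,'pics/e3.png',(170,215,160,120),5)
c=grab('top',1);save(c,'pics/e4.png',(170,115,160,120),5)"
```

```text
t 15.48 pos [0.5216 0.294  0.1582] toolx yaw -172.42 F [ 0.3 -0.  -1.7] open 0.0438 scaled [-0.441 -0.311  0.021] yawscaled 0.0
```

View pics/e3.png

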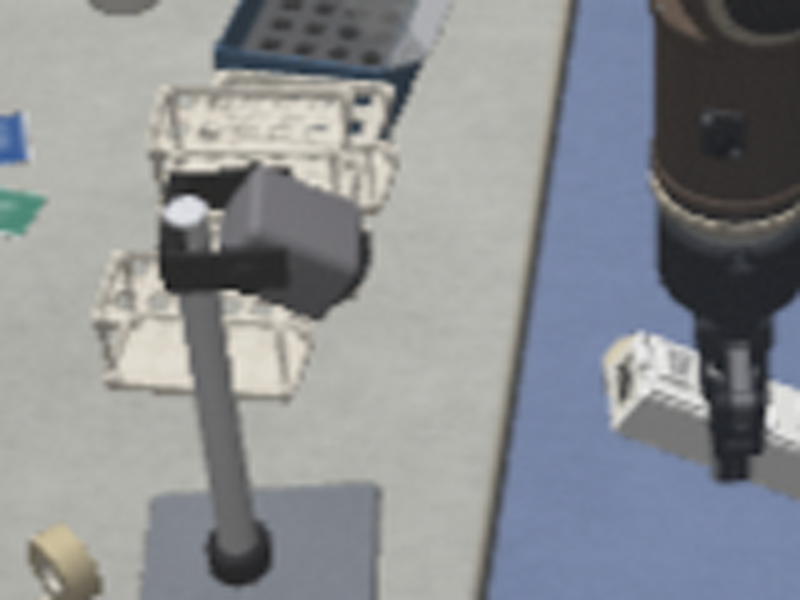

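View pics/e4.png

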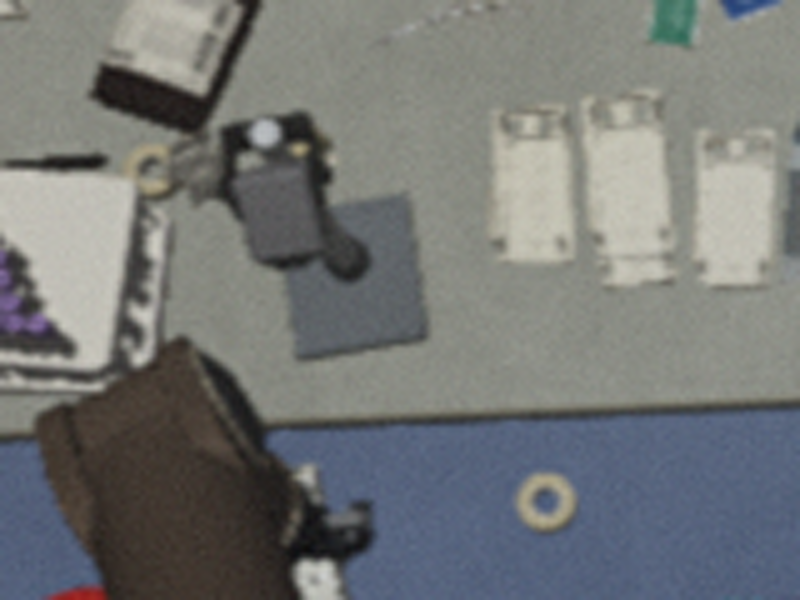

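```bash
python3 -c "
from h import *
s=eyes.camera('side');t=eyes.camera('top')
p=np.array(bot.sense()['ee_pos']);print(p,bot.sense()['q'])
for z in np.arange(.1,.5,.04): 
  X=np.array([p[0],p[1],z]);print(z.round(2),((proj(s,X)-[170,215])*5).round(),((proj(t,X)-[170,115])*5).round())
for z in (.25,.3,.35,.4):
  print(z,plane(t,170+190/5,115+340/5,z).round(3),plane(t,170+265/5,115+430/5,z).round(3),'side left edge',plane(s,170+650/5,215+180/5,z).round(3))
"
```

```text
[0.51262721 0.29764812 0.15823974] [-0.74461224  0.45991288  0.18384626  1.78735139 -0.10349559  0.90756993
  1.1948316 ]
0.1 [741. 492.] [314. 575.]
0.14 [743. 441.] [301. 565.]
0.18 [744. 388.] [287. 556.]
0.22 [746. 334.] [273. 546.]
0.26 [748. 277.] [257. 535.]
0.3 [750. 218.] [241. 523.]
0.34 [752. 156.] [223. 511.]
0.38 [754.  92.] [205. 497.]
0.42 [756.  26.] [185. 483.]
0.46 [758. -44.] [163. 468.]
0.25 [0.654 0.349 0.25 ] [0.587 0.296 0.25 ] side left edge [0.567 0.22  0.25 ]
0.3 [0.638 0.334 0.3  ] [0.574 0.283 0.3  ] side left edge [0.563 0.274 0.3  ]
0.35 [0.622 0.318 0.35 ] [0.561 0.27  0.35 ] side left edge [0.559 0.328 0.35 ]
0.4 [0.606 0.303 0.4  ] [0.548 0.256 0.4  ] side left edge [0.555 0.382 0.4  ]
```

Call:
{"fn": "send_rows", "kwargs": {
  "slide": [
    [-0.12,-0.35,0.06],
    [-0.24,-0.35,0.06],
    [-0.36,-0.35,0.06],
    [-0.44,-0.35,0.06],
    [-0.44,-0.35,0.06]
  ],
  "yaw": [0,0,0,0,0],
  "claw": [-1,-1,-1,-1,-1]
}}

```text
t: 16.1
ee_pos: [0.5726, 0.2646, 0.1527]
ee_rot: [[-0.99, -0.139, 0.0], [-0.139, 0.99, 0.0], [-0.0, 0.0, -1.0]]
wrist_force: [0.5, -0.3, -2.0]
opening: 0.0432
```

Call:
{"fn": "send_rows", "kwargs": {
  "slide": [
    [0,0,0],
    [0,0,0],
    [0,0,0],
    [0,0,0],
    [0,0,0]
  ],
  "yaw": [0,0,0,0,0],
  "claw": [-1,-1,-1,-1,-1]
}}

```text
t: 16.52
ee_pos: [0.5717, 0.2639, 0.1532]
ee_rot: [[-0.99, -0.139, -0.0], [-0.139, 0.99, 0.0], [0.0, 0.0, -1.0]]
wrist_force: [0.1, 0.7, -1.9]
opening: 0.0433
```

```bash
python3 -c "
from h import *
import pickle
go([.5705,.263,.151],0)
c=grab('side',5);save(c,'pics/f1.png',(195,235,110,80),7)
d=grab('top',5);save(d,'pics/f2.png',(200,125,80,100),7);pickle.dump((c,d),open('F.pkl','wb'));go([.5705,.263,.151],0)"
```

```text
t 16.52 pos [0.5717 0.2639 0.1532] toolx yaw -172.0 F [ 0.1  0.7 -1.9] open 0.0433 scaled [ 0.011 -0.006  0.018] yawscaled 0.0
t 17.02 pos [0.5722 0.2636 0.153 ] toolx yaw -172.04 F [-1.2 -0.9 -2.9] open 0.0433 scaled [ 0.014 -0.003  0.017] yawscaled 0.0
```

View pics/f1.png

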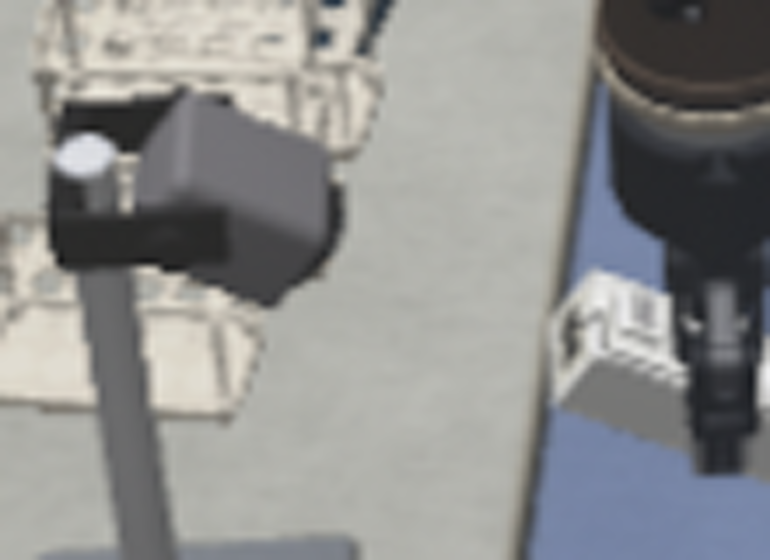

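View pics/f2.png

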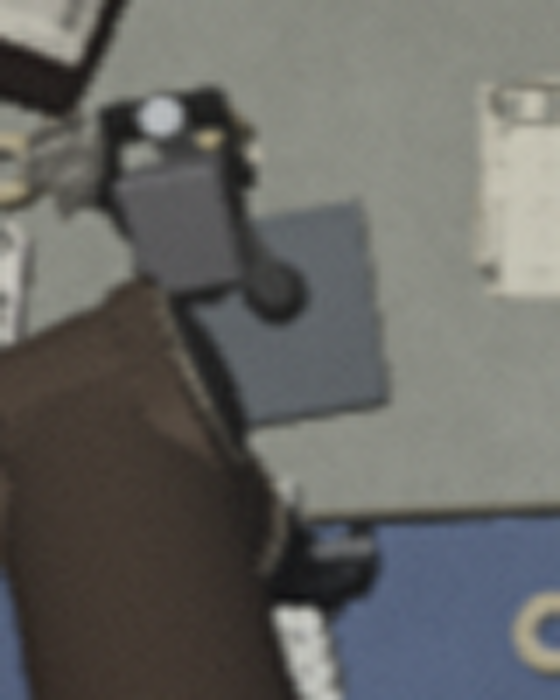

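```bash
python3 -c "
from h import *
import pickle
c,d=pickle.load(open('F.pkl','rb'))
s=bot.sense();p=np.array(s['ee_pos']);R=np.array(s['ee_rot']);ny=R[:,1]
def ip(q,off):
  o,dd=ray(c,195+q[0]/7-.43,235+q[1]/7-.43);return o+dd*(((p+ny*off-o)@ny)/(dd@ny))
A=ip((608,345),.022);B=ip((561,402),.022);C_=ip((598,270),-.022);D=ip((550,328),-.022)
print(A.round(4),B.round(4),C_.round(4),D.round(4),np.linalg.norm(A-B),np.linalg.norm(C_-D))
fx=-R[:,0]
for a,b in((A,B),(C_,D)):
  v=a-b;print('tilt',np.degrees(np.arctan2(-v@fx,v[2])))
al=np.radians(32);yw=np.radians(8);cx=np.array([np.cos(al)*np.cos(yw),np.cos(al)*np.sin(yw),np.sin(al)]);cy=np.array([-np.sin(yw),np.cos(yw),0]);cz=np.cross(cx,cy)
# label from underside corners mean + face centre
m=(A+B+C_+D)/4; print('face centre',m)
lab=m-cz*.002
lab2=p+fx*.011+np.array([0,0,-.016])+.0605*cx+.016*cz; print('label',lab,lab2)
for tilt in (29,31,33):
  t=np.radians(tilt);y=np.radians(187.2);lx=np.array([np.cos(t)*np.cos(y),np.cos(t)*np.sin(y),-np.sin(t)]);ly=np.array([-np.sin(y),np.cos(y),0]);lz=np.cross(lx,ly)
  for L in(lab,lab2):
    r=L-np.array([.7175,.281,.237]);print(tilt,(r@lx).round(4),(r@ly).round(4),(r@lz).round(4))
"
```

```text
[0.609  0.291  0.1988] [0.6268 0.2935 0.1699] [0.6173 0.2477 0.1931] [0.6361 0.2503 0.1635] 0.03400134102472848 0.03521703292158306
tilt 32.02428939690854
tilt 32.60975201450792
face centre [0.62228564 0.2706095  0.18132771]
label [0.62333517 0.27075701 0.17963161] [0.62547823 0.27108493 0.1826668 ]
29 0.1106 -0.0016 -0.0043
29 0.1073 -0.0017 -0.0027
31 0.1107 -0.0016 -0.0004
31 0.1073 -0.0017 0.0011
33 0.1107 -0.0016 0.0035
33 0.1072 -0.0017 0.0048
```

Call:
{"fn": "send_rows", "kwargs": {
  "slide": [
    [0,0,0],
    [0,0,0],
    [0,0,0],
    [0,0,0],
    [0,0,0]
  ],
  "yaw": [0,0,0,0,0],
  "claw": [-1,-1,-1,-1,-1]
}}

```text
t: 17.43
ee_pos: [0.5722, 0.2636, 0.1531]
ee_rot: [[-0.99, -0.139, -0.0], [-0.139, 0.99, 0.0], [-0.0, 0.0, -1.0]]
wrist_force: [-0.8, 0.0, -2.4]
opening: 0.0436
```

```bash
python3 -c "
from h import *
go([.5705,.263,.151],0);print(np.abs(bot.sense()['qvel']).max())
c=grab('side',2);save(c,'pics/g1.png',(265,260,50,40),14)
print(bot.finish_job())"
```

```text
t 17.43 pos [0.5722 0.2636 0.1531] toolx yaw -172.03 F [-0.8  0.  -2.4] open 0.0436 scaled [ 0.014 -0.003  0.017] yawscaled 0.0
0.0014061674290689898
the job is handed in; nothing more can be done
None
```

View pics/g1.png

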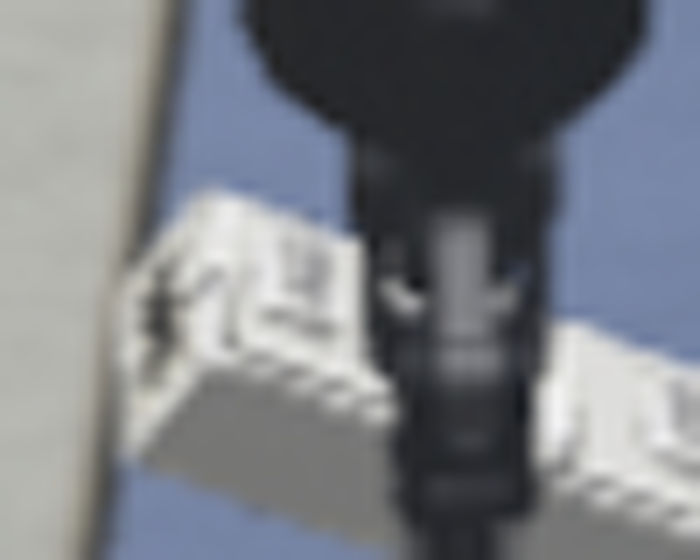

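The job is handed in at 17.4 s, with the case held in front of the reader and both covers shut. No verdict came back, so what follows rests on my own measurements.

**What I did**
- I pressed both covers shut in the cradle with the closed fingers. The side view showed both flush afterwards.
- I gripped the case by its bridge and lifted it out, then turned it to confirm which end carries the label.
- The gripper can't tilt. I pressed the underside near the label end on the table's front edge (about 15 N seen) until the case had turned in the grip to about 32° nose-up.
- I then carried it to the reader.

**Last checks**

| Check | Measured | Allowed |
|---|---|---|
| Label distance along the line of sight | 107–111 mm | 70–130 mm |
| Label offset from the line, level and up | about 2 mm and under 5 mm | 20 mm each way |
| Case tilt against head tilt | about 32° against about 31° | within about 10° |
| Case heading against the reader's | about 8° against about 7° | within about 10° |

- **Steadiness:** the arm was still at the end, with joint speeds under 0.002 rad/s. The fingers held at 43.6 mm opening on the 44 mm case, which hung clear in the air.
- **Reader:** the moves were planned to stay clear of it, and the last pictures show it standing where it was. I did not separately re-measure the other things on the table, but no move went near them.
- **Disagreements:** two estimates of the label position differed by about 3 mm. The lens position and head tilt come from about 2 mm camera calibration, so they could be off by a few mm and a few degrees, which is still inside the tolerances.

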